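Change the spool piece in the tube vise; rack and chock the finished ones

TASK

The finished spool piece is still clamped in the tube vise: turn the numbered clamping collar to 0 first, then slide the jaw open. Lay that piece and every finished piece from the tool tray on the V-cradle, one to a notch from the end blocks on with no notch left empty between them, and lay the wooden chock across the rails close up against the last piece so that the layer cannot roll. Put the next piece, the one lying on the work board, into the vise, push the jaw shut on it and only then set the collar to 4.

Things in the scene. Friction and masses are not known exactly. Their poses are not given: they have to be found in the camera images.
- vise: grey tube vise on the pale grey work board (board top 16 mm above the bench; heights here are above the board), 106 x 236 mm. Origin: middle of its underside; x along the held tube, y the way the jaw opens. Prongs 84 mm high, 14 mm wide at x = +-38: fixed ones with upright faces at y = -2.7, jaw ones with V grooves that overlap the tube from above; between them 60 mm free above 42 mm.
- vise_seat (a point): middle of a tube held in the vise (vise frame x 0, y 10, z 66 mm; axes as the vise's). The tube lies on steel rests (53 mm up, from y = -2.7 to 46 mm) at x = +-38 mm, its rims outside the prongs with 7 mm play along x each way. It can be lifted once the jaw is 10 mm open. Set down anywhere between fixed faces and jaw, it is pushed home by the jaw.
- vise_jaw (a joint): opening of the sliding jaw, m: 0 shut on a 25.4 mm tube, 0.032 fully open (toward the vise's +y). With the collar at 0 it slides at about 3 to 6 N and stays where it is left; each number of the collar adds about 9 N of brake
- jaw_lug (a point): where to pinch the jaw's upright pull lug: 20 mm along the vise's x, 14 mm along its y, from 45 to 92 mm above the board; this point is on its middle line, 78 mm up, and moves with the jaw. Beside it in x all is free above 45 mm; toward the tube (-y) the cross bar and the sloping backs of the prongs, there 62 mm high, end 6 mm short of it
- collar (a joint): turn of the numbered clamping collar, rad: 0 with number 0 at the index, growing clockwise seen from above; detents every 30 degrees (0.5236 rad): number 4 is 2.094, number 6 is 3.142; end stops just past 0 and 6. A click takes about 0.12 N m; left near a number it springs to it. At 0 the jaw is free, 6 is tightest
- collar_grip (a point): on the collar's upright axis, 80 mm above the board: its knurled grip is 46 mm across, from 57 to 98 mm up. Below it the dial, 72 mm across, top 56 mm up, with the numbers 0 to 6; the index is the block with a black line on the side of the vise's -x. The axis is 85 mm from the vise's middle toward its -y; all is free within 60 mm of it above the dial
- cradle: V-cradle fixed on the work board: steel plate 96 x 270 mm, 5 mm thick, two black rails along y (14 mm wide at x = +-37 mm, 60 mm free between them). Rail tops (lands) 30 mm up with four shallow V notches 58 mm apart, 20 wide, 6 deep; end blocks 58 mm high on the rails at the -y end. Origin: middle of the underside. Pieces lie along x, rims outside the rails, 7 mm play each way
- notch1 (a point): centre of a piece lying in notch 1 of the cradle (38.9 mm above the board); notch 1 is next to the end blocks, numbers grow to the cradle's +y, 58 mm apart; axes as the cradle's
- notch2 (a point): centre of a piece lying in notch 2 of the cradle (38.9 mm above the board); notch 1 is next to the end blocks, numbers grow to the cradle's +y, 58 mm apart; axes as the cradle's
- notch3 (a point): centre of a piece lying in notch 3 of the cradle (38.9 mm above the board); notch 1 is next to the end blocks, numbers grow to the cradle's +y, 58 mm apart; axes as the cradle's
- notch4 (a point): centre of a piece lying in notch 4 of the cradle (38.9 mm above the board); notch 1 is next to the end blocks, numbers grow to the cradle's +y, 58 mm apart; axes as the cradle's
- land1 (a point): where the chock's centre belongs when notch 1 holds the last piece: on the land behind it, 34.5 mm from the notch's middle toward the cradle's +y, 50 mm above the board; there the chock is 1.8 mm clear of the tube, whose top is 52 mm above the board; axes as the cradle's
- land2 (a point): where the chock's centre belongs when notch 2 holds the last piece: on the land behind it, 34.5 mm from the notch's middle toward the cradle's +y, 50 mm above the board; there the chock is 1.8 mm clear of the tube, whose top is 52 mm above the board; axes as the cradle's
- land3 (a point): where the chock's centre belongs when notch 3 holds the last piece: on the land behind it, 34.5 mm from the notch's middle toward the cradle's +y, 50 mm above the board; there the chock is 1.8 mm clear of the tube, whose top is 52 mm above the board; axes as the cradle's
- land4 (a point): where the chock's centre belongs when notch 4 holds the last piece: on the land behind it, 34.5 mm from the notch's middle toward the cradle's +y, 50 mm above the board; there the chock is 1.8 mm clear of the tube, whose top is 52 mm above the board; axes as the cradle's
- piece_vise: stainless spool piece: tube 25.4 mm across with a clamp rim (50.5 mm across, 7 mm thick) at each end, 120 mm long, 0.18 kg. Origin at its middle on its axis, x along the tube; lying flat, its axis is 25 mm up. Grip across the tube at its middle. This finished one is in the vise at the start.
- piece1: stainless spool piece: tube 25.4 mm across with a clamp rim (50.5 mm across, 7 mm thick) at each end, 120 mm long, 0.18 kg. Origin at its middle on its axis, x along the tube; lying flat, its axis is 25 mm up. Grip across the tube at its middle. A finished one, in the tool tray (floor 2 mm up, rim 22 mm) at the right; one to three of the three are there.
- piece2: stainless spool piece: tube 25.4 mm across with a clamp rim (50.5 mm across, 7 mm thick) at each end, 120 mm long, 0.18 kg. Origin at its middle on its axis, x along the tube; lying flat, its axis is 25 mm up. Grip across the tube at its middle. A finished one, in the tool tray (floor 2 mm up, rim 22 mm) at the right; one to three of the three are there.
- piece3: stainless spool piece: tube 25.4 mm across with a clamp rim (50.5 mm across, 7 mm thick) at each end, 120 mm long, 0.18 kg. Origin at its middle on its axis, x along the tube; lying flat, its axis is 25 mm up. Grip across the tube at its middle. A finished one, in the tool tray (floor 2 mm up, rim 22 mm) at the right; one to three of the three are there.
- piece_next: stainless spool piece: tube 25.4 mm across with a clamp rim (50.5 mm across, 7 mm thick) at each end, 120 mm long, 0.18 kg. Origin at its middle on its axis, x along the tube; lying flat, its axis is 25 mm up. Grip across the tube at its middle. The next one to be worked on, lying alone on the board near its front edge.
- chock: wooden chock, a square block 40 x 40 mm, 90 mm long (its x), all four long sides alike; 0.14 kg; origin at its centre, 20 mm up when it lies on a long side. It lies on the board; on the cradle it lies across both rails, parallel to the pieces. Grip it across its width by the top 15 mm, so that the fingertips stay above the tube beside it

How it is judged:
By the outcome, as a careful person would: the job done as asked, in the order asked, and still so for the second after the job is handed in, with the robot touching nothing.
Of piece1, piece2, piece3 only 1 to 3 are there at a start; the rules pass over those that are not, and their reading is None.
At some moment in a run one of piece1, piece2, piece3, chock may be knocked a few centimetres aside while the robot is not near it.
Once in a run the grip may slacken for a moment while it holds something.
It also fails if it takes over 210 s, if anything falls off the work surface, if the arm or the gripper's body presses on something with over 40 N, if the wrist force passes 120 N, or if a joint passes its speed limit or range.

ROBOT

A 7-joint arm with a two-finger parallel gripper is mounted at the origin on a cart in front of the work surface, level with it; the furniture and walls round the work are solid. World frame = base frame: x ahead of the robot, y to its left, z up, the work surface at z = 0. Lengths are in m, angles in rad, forces in N, time in s.
With the tool pointing down it reaches from about 0.425 to 0.925 m from the base axis. Payload 6.8 kg.
Tool frame: the origin (TCP) lies at the very end of the fingers, on their centre line; the grasp point (between the pads) lies 19 mm behind it; z points along the fingers, y is the line along which they close (so a half turn about z gives the same grasp; the last joint's range is limited). The gripper opens to 85 mm and grips with 20 to 120 N. Pads are 22 mm wide; open, the fingers measure 114 mm over their backs; the gripper's body (76 mm by 85 mm) begins 54 mm behind the grasp point. The pads swing forward as they close: fully open they stand 13 mm farther back than shut.
Start: joints at [-1.442, 0.477, 0.022, 1.555, -0.011, 1.109, -0.083], TCP at [0.158, 0.656, 0.231] pointing down, gripper open.
Joint ranges: [-2.96, 2.96], [-0.34, 2.1], [-1.41, 1.46], [0.24, 2.44], [-1.37, 4.51], [0.17, 1.92], [-2.96, 2.96]. Speed limits (rad/s): [2.39, 2.39, 3.14, 3.14, 3.14, 3.14, 3.14].

INTERFACE

Orientations are given as a unit quaternion [w, x, y, z].
In Python, from station import telemetry, viewer, job, search_frame, cut_out gives the robot as it stands. The module is installed in compiled form; this text tells all that it offers.
- The arm moves only by the shell command python3 -m crank 'ROWS' [FORCE]. ROWS is JSON, a list of rows, each an object with "delta_rot": the turn, a rotation vector about the tool's x, y, z in degrees, a list of three; "xyz": the shift along the tool's x, y, z in m, a list of three; "fingers": the gripper command: -1 is fully open, 1 is shut, values between are in proportion. In form: [{"delta_rot": [ax, ay, az], "xyz": [dx, dy, dz], "fingers": fingers}, ...]. A call has 1 to 10 rows; each row is the pose to reach, as a shift and turn from the pose commanded when the call began, along the tool's axes at that moment; what a row does not reach only later rows make up. A row lasts 1/10 s, in which the tool goes at most 50 mm and 8.59 degrees, less where a joint would pass 70% of its speed; a pose out of reach is approached as far as the arm can. A call with a gripper value outside its range is refused whole. The fingers move at their own pace and stop on an object; FORCE is the grip in N (left out, the last holds). Time passes only in rows, so rows that repeat a pose let the fingers close. It gives the time, the measured TCP pose, the force, the opening and the grip force at its end, in the units of the state.
- telemetry.get_obs(): the state, without advancing time (a new reading comes with each control period).
- viewer.read_camera(name): name is "side" or "top"; returns a dict with "img" (420x560x3 uint8, red, green, blue), "fx", "fy", "cx", "cy" (pixels), "k1" (the pictures are not rectified: a ray, as slopes to the right and down, at radius r is drawn at 1 + k1 r^2 times it, then the intrinsics apply), "origin" and "rotation" of the camera in the world. Camera axes: x right, y up, looking along -z (the intrinsics and any distortion apply to the point x, -y, -z); pixel columns grow to the right and rows downward; lengths in m; the calibration is good to about 2 mm. A picture is of the moment at which its call begins. There is no depth.
- job.hand_in(): hands the job in; it is judged then, once.
Trained networks look in the newest picture that a camera, given by its name, has taken for a name from the list of things; names that differ only in an ending like _2 or _b are one class to them, and where a whole thing is asked for, a point or a joint stands for the part that bears it (a point fixed in the world has none). Each returns a list of dicts, best first, with "score" (0 to 1); they miss things now and then, are a little off and sometimes report something else, mostly with a low value. They report only what shows in the picture. A call takes as long as a camera call.
- search_frame(camera, thing): "pixel" ([column, row] in pixels, amid what is visible of it).
- cut_out(camera, thing): "pixels" (420x560 bool, what is visible of it) and "pixel" ([column, row] in pixels, amid what is visible of it).
The state is a dict: "t": time; "q": joint angles; "joint_vel": joint speeds; "joint_torque": joint torques, N m; "eef_pos": TCP position; "tool_rot": TCP orientation; "contact_force": force on the tool from outside, world axes, zero at the start; "torque": the same for the moment, N m; "gripper_width": opening from 0.0 (shut) to 1.0 (fully open); "grasp_force": force on a finger pad.
Only numpy, scipy, OpenCV 4.12 (cv2) and the standard library are available. Lean on these libraries where they do the work, as an engineer would, in place of code of your own. Each camera call takes 0.05 s, during which the arm holds its last target. There are 200 camera calls.

## Working session

There is one attempt and no reset: what is moved stays moved. The work goes in short steps, Python scripts to look and compute and a shell command to move; the robot and the scene stay as the last step left them, time stands still between calls to the robot, and variables do not carry over. Pictures are saved under pics/ and viewed, at most 14 in all, crops included, and the job is handed in when it is done.

```bash
mkdir -p pics; cat > h.py <<'E'
import numpy as np, cv2
from station import telemetry, viewer, job, search_frame, cut_out
from scipy.spatial.transform import Rotation as R
def cam(n):
    c=viewer.read_camera(n); return c
def rot(c):
    r=np.array(c["rotation"],float)
    return r if r.shape==(3,3) else R.from_quat(np.r_[r[1:],r[0]]).as_matrix()
def ray(c,px):
    K=np.array([[c["fx"],0,c["cx"]],[0,c["fy"],c["cy"]],[0,0,1.]])
    p=cv2.undistortPoints(np.array([[px]],float),K,np.array([c["k1"],0,0,0,0.]))[0,0]
    return rot(c)@np.array([p[0],-p[1],-1])
def at(c,px,z):
    o=np.array(c["origin"]);d=ray(c,px);return o+d*(z-o[2])/d[2]
def proj(c,P):
    K=np.array([[c["fx"],0,c["cx"]],[0,c["fy"],c["cy"]],[0,0,1.]])
    p=rot(c).T@(np.array(P)-np.array(c["origin"]))
    return cv2.projectPoints(np.array([[p[0]/-p[2],-p[1]/-p[2],1.]]),np.zeros(3),np.zeros(3),K,np.array([c["k1"],0,0,0,0.]))[0][0,0]
def save(c,name,crop=None,s=1):
    im=c["img"][...,::-1]
    if crop: im=im[crop[1]:crop[3],crop[0]:crop[2]]
    cv2.imwrite("pics/"+name,cv2.resize(im,None,fx=s,fy=s,interpolation=cv2.INTER_CUBIC))
def axis(m):
    ys,xs=np.nonzero(m);return cv2.minAreaRect(np.c_[xs,ys].astype(np.float32))
E
python3 - <<'E'
from h import *
print(telemetry.get_obs())
for n in("top","side"):
    c=cam(n);save(c,n+"0.png",None,1.4)
    print(n,{k:v for k,v in c.items() if k!="img"})
    for t in "vise jaw_lug collar_grip cradle piece_vise chock".split():
        print(t,[(round(d["score"],2),np.round(d["pixel"]),axis(d["pixels"])) for d in cut_out(n,t)][:6])
E
```

```text
{'t': 0.0, 'q': array([-1.44208718,  0.47779477,  0.02234923,  1.55645507, -0.01152235,
        1.10928901, -0.08309397]), 'joint_vel': array([-1.36676438e-03,  5.09216671e-04, -1.62346035e-03, -9.91622619e-04,
        7.63301752e-04,  6.79481620e-05,  1.09810643e-04]), 'joint_torque': array([ 2.21108958e-04, -5.96447754e+01,  1.60812624e+00, -2.81183946e+01,
        1.25248989e-02,  9.46018612e-03,  1.75045795e-05]), 'eef_pos': array([0.15823151, 0.65558365, 0.23032794]), 'tool_rot': array([-4.78361607e-05,  1.18123492e-01,  9.92998497e-01, -9.07798001e-04]), 'contact_force': array([-0.35482249, -0.07162793, -0.50136668]), 'torque': array([-0.0003878 , -0.02692304, -0.03318796]), 'grasp_force': 0.0, 'gripper_width': 1.0009082731926107}
top {'fx': 499.5112477471661, 'fy': 499.5112477471661, 'cx': 285.1785413744158, 'cy': 211.43693659440177, 'k1': -0.027441158418203725, 'origin': array([0.2480225 , 0.0159122 , 1.42150024]), 'rotation': array([-0.69914861, -0.0580485 ,  0.04923496,  0.71091316])}
vise [(0.92, array([199., 192.]), ((197.0164794921875, 194.362548828125), (86.034446716308
[... 1805 characters left out ...]
), 52.76516342163086))]
piece_vise [(0.72, array([279., 246.]), ((279.27740478515625, 241.0491943359375), (38.05654525756836, 89.04276275634766), 52.76516342163086))]
chock [(0.81, array([297., 182.]), ((297.87847900390625, 181.69061279296875), (29.285789489746094, 16.35247230529785), 41.987213134765625)), (0.71, array([325., 155.]), ((330.0099182128906, 154.4164581298828), (34.54278564453125, 12.028766632080078), 25.201122283935547)), (0.67, array([279., 244.]), ((280.03021240234375, 241.828857421875), (38.58582305908203, 90.85282897949219), 55.00798034667969)), (0.63, array([357., 174.]), ((342.006591796875, 180.9004364013672), (27.323047637939453, 60.439090728759766), 60.12400817871094))]
```

View pics/top0.png

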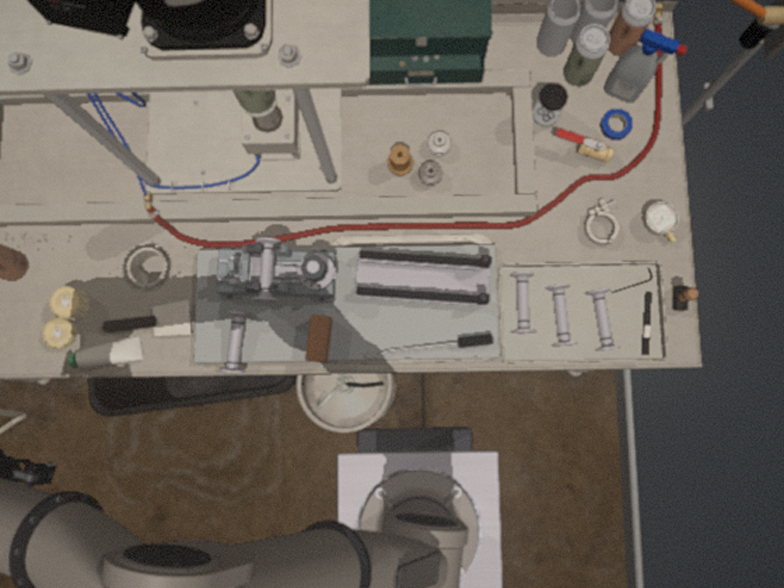

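View pics/side0.png

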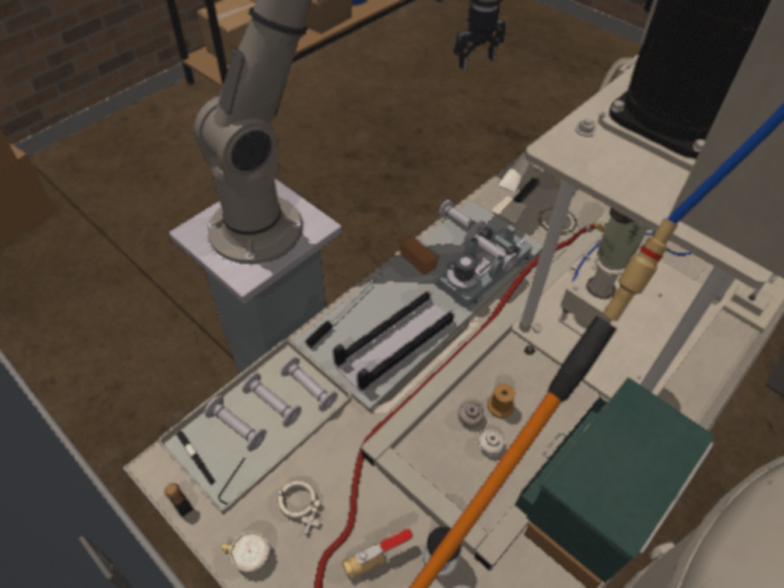

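Three pieces lie in the tray (top, 1.4x scale: 523,302; 561,316; 602,319). The vise is at 265,270 with its jaw toward the left, the cradle at 425,275 with its end blocks on the right, the chock at 318,338 and the next piece at 235,342. All four notches will be used.

```bash
python3 - <<'E'
from h import *
c=cam("top");save(c,"topA.png",(130,160,290,270),5);save(c,"topB.png",(245,160,475,270),3.45)
for t in "piece1 piece_next".split():
    for d in cut_out("top",t)[:6]:
        a=axis(d["pixels"]);print(t,round(d["score"],2),np.round(d["pixel"]),a, at(c,a[0],.03)[:2])
E
```

```text
piece1 0.8 [401. 225.] ((400.98406982421875, 224.7816925048828), (44.32053756713867, 17.173599243164062), 85.8150863647461) [ 0.41755662 -0.29225977]
piece1 0.78 [375. 218.] ((373.49285888671875, 215.85400390625), (44.2888069152832, 15.030909538269043), 87.20729064941406) [ 0.44417939 -0.21633101]
piece1 0.65 [432. 229.] ((430.5577087402344, 228.2884979248047), (43.53778076171875, 15.100942611694336), 78.69007110595703) [ 0.40620297 -0.37455416]
piece1 0.49 [303. 201.] ((302.3150634765625, 198.49314880371094), (96.37834930419922, 36.3454475402832), 2.12109637260437) [ 0.49730869 -0.01741407]
piece_next 0.92 [169. 242.] ((168.50799560546875, 243.39085388183594), (18.097957611083984, 45.17192077636719), 4.184916019439697) [0.37629474 0.36023687]
```

View pics/topA.png

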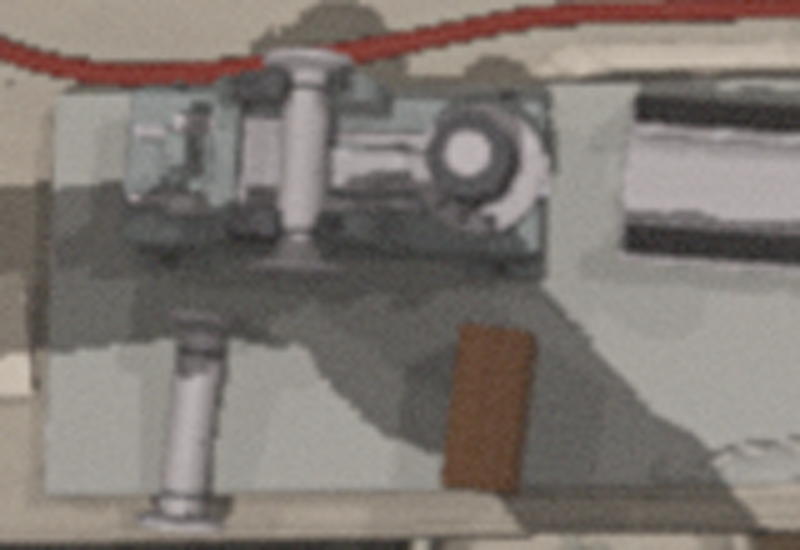

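View pics/topB.png

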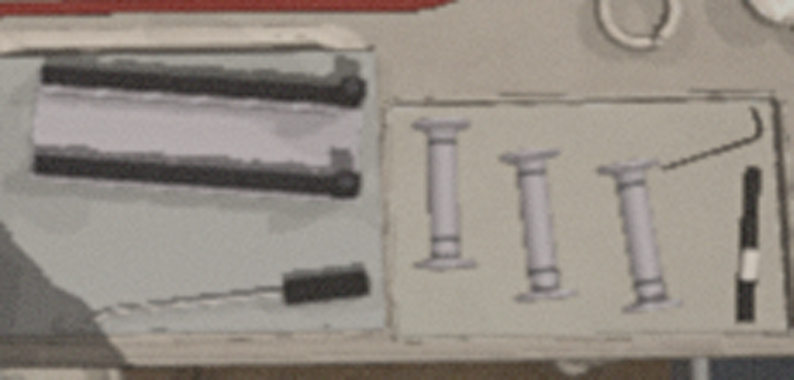

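```bash
python3 - <<'E'
from h import *
c=cam("top")
f=lambda x,y:(130+x/5,160+y/5); g=lambda x,y:(245+x/3.45,160+y/3.45)
def two(n,a,b,z):
    A,B=at(c,a,z),at(c,b,z);d=A-B;print(n,np.round((A+B)/2*1000),"yaw",np.round(np.degrees(np.arctan2(d[1],d[0])),1),"len",round(np.linalg.norm(d)*1000))
two("pv",f(309,62),f(298,258),.082)
two("next",f(202,328),f(182,515),.041)
two("chock",f(500,325),f(481,490),.056)
print("collar",at(c,f(467,152),.114)); print("lug",at(c,f(195,130),.108))
two("p1",g(441,125),g(444,264),.027);two("p2",g(530,160),g(545,295),.027);two("p3",g(632,168),g(652,303),.027)
two("upper rail top far edge",g(335,77),g(42,62),.046)
two("lower rail left end",g(41,62),g(34,150),.046)
two("lower rail top far edge",g(330,172),g(36,152),.046)
two("blocks",g(348,60),g(341,152),.074)
s=cam("side");save(s,"sideA.png",(230,130,400,290),3.7)
E
```

```text
pv [512. 289.  82.] yaw -2.4 len 109
next [373. 358.  41.] yaw -5.1 len 105
chock [377. 189.  56.] yaw -6.5 len 91
collar [0.50804189 0.19481051 0.114     ]
lug [0.52406637 0.34266201 0.108     ]
p1 [ 443. -216.   27.] yaw -1.2 len 115
p2 [ 415. -292.   27.] yaw 3.4 len 111
p3 [ 407. -377.   27.] yaw 5.0 len 111
upper rail top far edge [547. -10.  46.] yaw -94.1 len 239
lower rail left end [519. 113.  46.] yaw -4.9 len 73
lower rail top far edge [471.  -4.  46.] yaw -95.0 len 238
blocks [ 509. -133.   74.] yaw -6.2 len 75
```

View pics/sideA.png

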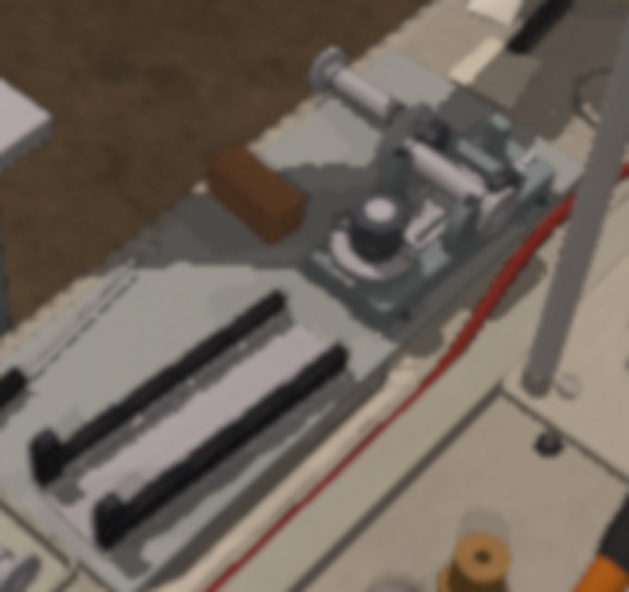

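```bash
cat >> h.py <<'E'
def go(x,y,z,ang=None,half=True):
    "rows' shift (tool axes, m) and az (deg) to bring TCP to x,y,z with tool y at world angle ang"
    o=telemetry.get_obs();q=o["tool_rot"];M=R.from_quat(np.r_[q[1:],q[0]])
    d=M.inv().apply(np.array([x,y,z])-o["eef_pos"]);a=M.as_matrix()[:,1];cur=np.degrees(np.arctan2(a[1],a[0]))
    t=0
    if ang is not None:
        P=180 if half else 360; t=-((ang-cur+P/2)%P-P/2)
    rv=M.apply([0,0,1])
    print("xyz",np.round(d,4),"az",round(t,1),"cur",round(cur,1),"tcp",np.round(o["eef_pos"],4),"tilt",np.round(rv,3),"q",np.round(o["q"],2),"w",round(o["gripper_width"],3),"g",round(o["grasp_force"],1),"F",np.round(o["contact_force"],1),"t",round(o["t"],1))
E
python3 -c "
from h import *
go(.508,.195,.23,21)"
```

```text
xyz [-0.4481 -0.3663  0.0013] az 55.4 cur 76.4 tcp [0.1583 0.6562 0.2313] tilt [-0.  0. -1.] q [-1.44  0.48  0.02  1.56 -0.01  1.11 -0.08] w 0.999 g 0.0 F [-0.6  0.6  0.1] t 0.9
```

```bash
R='{"delta_rot":[0,0,55],"xyz":[-0.448,-0.366,0.0],"fingers":-1}'; python3 -m crank '[{"delta_rot":[0,0,20],"xyz":[-0.15,-0.122,-0.02],"fingers":-1},{"delta_rot":[0,0,40],"xyz":[-0.3,-0.244,-0.02],"fingers":-1},{"delta_rot":[0,0,55],"xyz":[-0.448,-0.366,-0.02],"fingers":-1},{"delta_rot":[0,0,55],"xyz":[-0.448,-0.366,-0.02],"fingers":-1},{"delta_rot":[0,0,55],"xyz":[-0.448,-0.366,-0.02],"fingers":-1},{"delta_rot":[0,0,55],"xyz":[-0.448,-0.366,-0.02],"fingers":-1},{"delta_rot":[0,0,55],"xyz":[-0.448,-0.366,-0.02],"fingers":-1},{"delta_rot":[0,0,55],"xyz":[-0.448,-0.366,-0.02],"fingers":-1},{"delta_rot":[0,0,55],"xyz":[-0.448,-0.366,-0.02],"fingers":-1},{"delta_rot":[0,0,55],"xyz":[-0.448,-0.366,-0.02],"fingers":-1}]'
python3 -c "
from h import *
go(.508,.195,.15,-64)"
```

```text
t: 1.95
eef_pos: [0.4613, 0.2566, 0.2497]
tool_rot: [0.0, 0.563, 0.826, 0.001]
contact_force: [0.1, 0.1, -0.4]
gripper_width: 1.0
grasp_force: 0.0
xyz [-0.0745  0.0209  0.0997] az 85.4 cur 21.4 tcp [0.4613 0.2566 0.2497] tilt [ 0.001  0.001 -1.   ] q [-0.97  0.22  0.41  1.91 -0.1   1.03 -0.15] w 1.0 g 0.0 F [ 0.1  0.1 -0.4] t 1.9
```

```bash
python3 -m crank '[{"delta_rot":[0,0,10],"xyz":[-0.037,0.01,0.02],"fingers":-1},{"delta_rot":[0,0,85],"xyz":[-0.074,0.021,0.08],"fingers":-1},{"delta_rot":[0,0,85],"xyz":[-0.074,0.021,0.08],"fingers":-1},{"delta_rot":[0,0,85],"xyz":[-0.074,0.021,0.08],"fingers":-1},{"delta_rot":[0,0,85],"xyz":[-0.074,0.021,0.08],"fingers":-1},{"delta_rot":[0,0,85],"xyz":[-0.074,0.021,0.08],"fingers":-1},{"delta_rot":[0,0,85],"xyz":[-0.074,0.021,0.08],"fingers":-1},{"delta_rot":[0,0,85],"xyz":[-0.074,0.021,0.08],"fingers":-1},{"delta_rot":[0,0,85],"xyz":[-0.074,0.021,0.08],"fingers":-1},{"delta_rot":[0,0,85],"xyz":[-0.074,0.021,0.08],"fingers":-1}]'
python3 -c "
from h import *
go(.508,.195,.079,-64)
s=cam('side')
for d in cut_out('side','collar_grip')[:2]:
    a=axis(d['pixels']);print(d['score'],d['pixel'],a,at(s,a[0],.096))
    ys,xs=np.nonzero(d['pixels']);m=ys<ys.min()+7;print(xs.min(),xs.max(),ys.min(),ys.max())
print(proj(s,[.508,.195,.114]),proj(s,[.508,.195,.073]))
save(s,'sideB.png',(270,110,400,220),6)
"
```

```text
t: 2.95
eef_pos: [0.5069, 0.1973, 0.1694]
tool_rot: [-0.0, 0.974, 0.226, 0.0]
contact_force: [-0.1, 0.6, -0.2]
gripper_width: 1.005
grasp_force: 0.0
xyz [-0.0001  0.0025  0.0904] az 0.1 cur -63.9 tcp [0.5069 0.1973 0.1694] tilt [ 0.  0. -1.] q [-1.07  0.41  0.75  1.97 -0.36  0.89 -1.25] w 1.005 g 0.0 F [-0.1  0.6 -0.2] t 3.0
0.92 [332.5, 196.6] ((330.0, 193.5), (23.0, 22.0), 90.0) [0.51267142 0.18134635 0.096     ]
319 341 182 205
0.56 [278.7, 243.8] ((279.3103942871094, 240.45355224609375), (39.143428802490234, 89.32262420654297), 52.4314079284668) [ 0.51955957 -0.05274465  0.096     ]
237 324 209 280
[332.25588824 186.39348289] [330.80901891 195.10801569]
```

View pics/sideB.png

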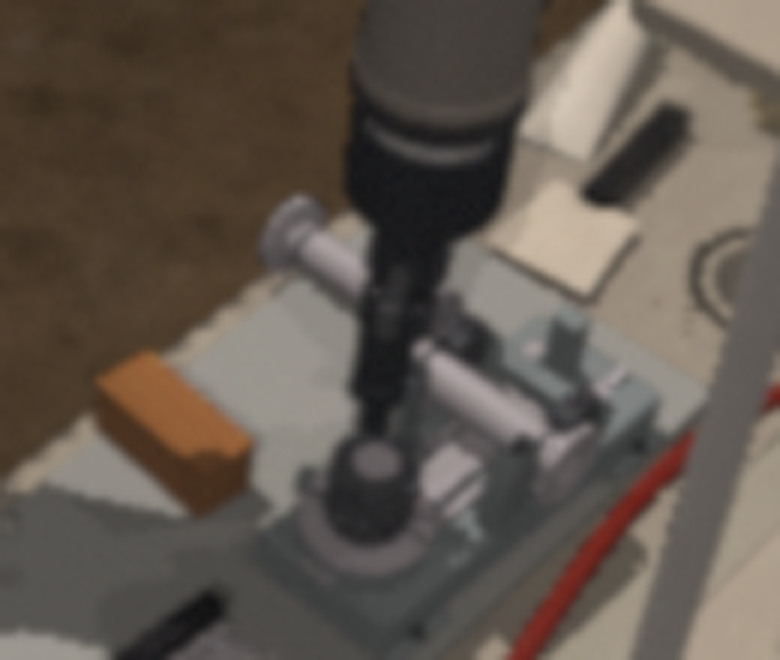

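```bash
python3 -m crank '[{"delta_rot":[0,0,0],"xyz":[0,0.002,0.03],"fingers":-1},{"delta_rot":[0,0,0],"xyz":[0,0.002,0.06],"fingers":-1},{"delta_rot":[0,0,0],"xyz":[0,0.002,0.09],"fingers":-1},{"delta_rot":[0,0,0],"xyz":[0,0.002,0.09],"fingers":-1},{"delta_rot":[0,0,0],"xyz":[0,0.002,0.09],"fingers":1},{"delta_rot":[0,0,0],"xyz":[0,0.002,0.09],"fingers":1},{"delta_rot":[0,0,0],"xyz":[0,0.002,0.09],"fingers":1},{"delta_rot":[0,0,0],"xyz":[0,0.002,0.09],"fingers":1},{"delta_rot":[0,0,0],"xyz":[0,0.002,0.09],"fingers":1},{"delta_rot":[0,0,0],"xyz":[0,0.002,0.09],"fingers":1}]' 40
python3 -c "
from h import *
go(.508,.195,.079)
s=cam('side')
p=(365,163)
print('lug',at(s,p,.108))
"
```

```text
t: 4.05
eef_pos: [0.5094, 0.1947, 0.0812]
tool_rot: [-0.0, 0.974, 0.228, 0.002]
contact_force: [-0.6, -3.0, 6.9]
gripper_width: 0.525
grasp_force: 40.1
xyz [-0.0011 -0.0009  0.0022] az 0 cur -63.6 tcp [0.5094 0.1947 0.0812] tilt [ 0.003  0.001 -1.   ] q [-0.97  0.54  0.64  2.03 -0.49  0.72 -1.14] w 0.525 g 40.1 F [-0.6 -3.   6.9] t 4.0
lug [0.51807334 0.3515577  0.108     ]
```

```bash
python3 -m crank '[{"delta_rot":[0,0,-6],"xyz":[0,0,0],"fingers":1},{"delta_rot":[0,0,-12],"xyz":[0,0,0],"fingers":1},{"delta_rot":[0,0,-18],"xyz":[0,0,0],"fingers":1},{"delta_rot":[0,0,-24],"xyz":[0,0,0],"fingers":1},{"delta_rot":[0,0,-30],"xyz":[0,0,0],"fingers":1},{"delta_rot":[0,0,-36],"xyz":[0,0,0],"fingers":1},{"delta_rot":[0,0,-42],"xyz":[0,0,0],"fingers":1},{"delta_rot":[0,0,-48],"xyz":[0,0,0],"fingers":1},{"delta_rot":[0,0,-54],"xyz":[0,0,0],"fingers":1},{"delta_rot":[0,0,-60],"xyz":[0,0,0],"fingers":1}]'
python3 -c "
from h import *
go(.508,.195,.079);print(telemetry.get_obs()['torque'])
"
```

```text
t: 5.1
eef_pos: [0.508, 0.1956, 0.0812]
tool_rot: [-0.0, 0.727, 0.686, 0.001]
contact_force: [-4.2, -0.3, 9.1]
gripper_width: 0.526
grasp_force: 40.5
xyz [-0.0006 -0.      0.0022] az 0 cur -3.3 tcp [0.508  0.1956 0.0812] tilt [ 0.001  0.002 -1.   ] q [-0.77  0.48  0.36  2.01 -0.26  0.69 -0.3 ] w 0.526 g 40.5 F [-4.2 -0.3  9.1] t 5.1
[-0.01277919  0.93982294 -0.12742345]
```

```bash
for i in 1; do python3 -m crank '[{"delta_rot":[0,0,-6],"xyz":[0,0,0],"fingers":1},{"delta_rot":[0,0,-12],"xyz":[0,0,0],"fingers":1},{"delta_rot":[0,0,-18],"xyz":[0,0,0],"fingers":1},{"delta_rot":[0,0,-24],"xyz":[0,0,0],"fingers":1},{"delta_rot":[0,0,-30],"xyz":[0,0,0],"fingers":1}]'; done
python3 -c "
from h import *
go(.508,.195,.079);print(telemetry.get_obs()['torque'])
"; python3 -m crank '[{"delta_rot":[0,0,-6],"xyz":[0,0,0],"fingers":1},{"delta_rot":[0,0,-12],"xyz":[0,0,0],"fingers":1},{"delta_rot":[0,0,-18],"xyz":[0,0,0],"fingers":1},{"delta_rot":[0,0,-24],"xyz":[0,0,0],"fingers":1},{"delta_rot":[0,0,-30],"xyz":[0,0,0],"fingers":1}]'
python3 -c "
from h import *
go(.508,.195,.079);print(telemetry.get_obs()['torque'])
c=cam('top');save(c,'topC.png',(150,160,270,230),6)
"
```

```text
t: 5.6
eef_pos: [0.5072, 0.1955, 0.0812]
tool_rot: [-0.0, 0.525, 0.851, 0.0]
contact_force: [-7.6, -1.0, 11.0]
gripper_width: 0.528
grasp_force: 40.8
xyz [-0.0008  0.0005  0.0022] az 0 cur 26.7 tcp [0.5072 0.1955 0.0812] tilt [-0.001  0.001 -1.   ] q [-0.66  0.47  0.22  2.01 -0.16  0.69  0.13] w 0.528 g 40.8 F [-7.6 -1.  11. ] t 5.6
[-0.01335389  1.4435914  -0.10801789]
t: 6.1
eef_pos: [0.5066, 0.1949, 0.0811]
tool_rot: [-0.001, 0.287, 0.958, -0.0]
contact_force: [-9.3, -1.8, 14.6]
gripper_width: 0.529
grasp_force: 41.0
xyz [-0.0012  0.0008  0.0021] az 0 cur 56.7 tcp [0.5066 0.1949 0.0811] tilt [-0.002 -0.    -1.   ] q [-0.55  0.46  0.09  2.   -0.06  0.69  0.56] w 0.529 g 41.0 F [-9.3 -1.8 14.6] t 6.1
[-0.21203989  1.85652438 -0.1270579 ]
```

View pics/topC.png

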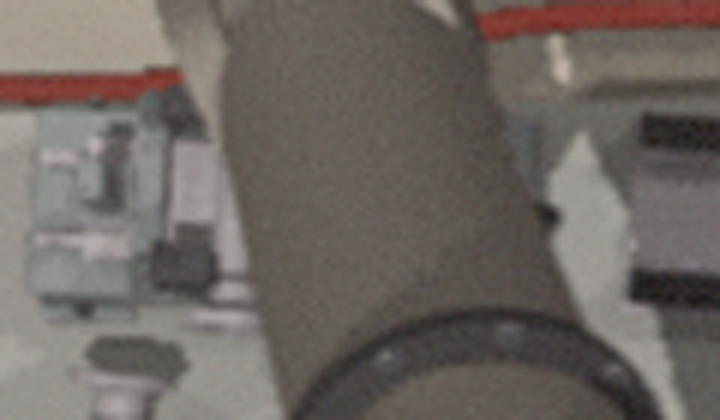

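Picture: the arm hides the collar; lug at topC (112,165). No end stop felt yet, continuing.

```bash
python3 -m crank '[{"delta_rot":[0,0,-6],"xyz":[0,0,0],"fingers":1},{"delta_rot":[0,0,-12],"xyz":[0,0,0],"fingers":1},{"delta_rot":[0,0,-18],"xyz":[0,0,0],"fingers":1}]'
python3 -c "
from h import *
go(.508,.195,.079);print(telemetry.get_obs()['torque'])
"; python3 -m crank '[{"delta_rot":[0,0,-6],"xyz":[0,0,0],"fingers":1},{"delta_rot":[0,0,-12],"xyz":[0,0,0],"fingers":1}]'
python3 -c "
from h import *
go(.508,.195,.079);print(telemetry.get_obs()['torque'])
"
```

```text
t: 6.45
eef_pos: [0.5063, 0.1944, 0.0811]
tool_rot: [-0.001, 0.134, 0.991, -0.001]
contact_force: [-10.2, -3.1, 15.8]
gripper_width: 0.533
grasp_force: 41.1
xyz [-0.0015  0.001   0.0021] az 0 cur 74.6 tcp [0.5063 0.1944 0.0811] tilt [-0.002 -0.001 -1.   ] q [-0.49  0.46  0.01  2.   -0.01  0.69  0.83] w 0.533 g 41.1 F [-10.2  -3.1  15.8] t 6.5
[-0.36619653  2.07029457 -0.29189571]
t: 6.65
eef_pos: [0.5063, 0.1942, 0.0811]
tool_rot: [-0.001, 0.029, 1.0, -0.001]
contact_force: [-10.9, -3.5, 16.9]
gripper_width: 0.527
grasp_force: 41.2
xyz [-0.0017  0.0009  0.0021] az 0 cur 86.6 tcp [0.5063 0.1942 0.0811] tilt [-0.002 -0.002 -1.   ] q [-0.45  0.46 -0.04  1.99  0.03  0.69  1.  ] w 0.527 g 41.2 F [-10.9  -3.5  16.9] t 6.7
[-0.63766856  2.05442775 -0.07572761]
```

```bash
for k in 1; do python3 -m crank '[{"delta_rot":[0,0,-6],"xyz":[0,0,0],"fingers":1}]'; done | grep rot
python3 -c "
from h import *
go(.508,.195,.079);print(telemetry.get_obs()['torque'])
"; python3 -m crank '[{"delta_rot":[0,0,-6],"xyz":[0,0,0],"fingers":1}]' | grep rot
python3 -c "
from h import *
go(.508,.195,.079);print(telemetry.get_obs()['torque'])
";python3 -m crank '[{"delta_rot":[0,0,-6],"xyz":[0,0,0],"fingers":1}]' | grep rot
python3 -c "
from h import *
go(.508,.195,.079);print(telemetry.get_obs()['torque'])
"
```

```text
tool_rot: [-0.001, -0.023, 1.0, -0.001]
xyz [-0.0018  0.0009  0.0021] az 0 cur 92.6 tcp [0.5063 0.194  0.0811] tilt [-0.002 -0.002 -1.   ] q [-0.43  0.46 -0.07  1.99  0.05  0.7   1.09] w 0.527 g 41.2 F [-10.1  -4.2  16.7] t 6.8
[-0.67892472  2.20636103 -0.06594094]
tool_rot: [-0.001, -0.075, 0.997, -0.001]
xyz [-0.0019  0.0009  0.0021] az 0 cur 98.6 tcp [0.5062 0.1938 0.0811] tilt [-0.002 -0.002 -1.   ] q [-0.4   0.46 -0.1   1.99  0.07  0.7   1.18] w 0.528 g 41.2 F [-10.   -5.4  16.7] t 6.8
[-0.79658848  2.16693173 -0.08287581]
tool_rot: [-0.001, -0.127, 0.992, -0.001]
xyz [-0.0018  0.0009  0.0021] az 0 cur 104.6 tcp [0.5064 0.1937 0.0811] tilt [-0.002 -0.002 -1.   ] q [-0.38  0.46 -0.12  1.99  0.09  0.7   1.27] w 0.528 g 40.8 F [-3.7 -2.2 11.9] t 7.0
[-0.0986185   0.50497429 -0.86969805]
```

```bash
python3 -m crank '[{"delta_rot":[0,0,-4],"xyz":[0,0,0],"fingers":1}]' | grep rot
python3 -c "
from h import *
go(.508,.195,.079);print(telemetry.get_obs()['torque'])
"; python3 -m crank '[{"delta_rot":[0,0,2],"xyz":[0,0,0],"fingers":1},{"delta_rot":[0,0,2],"xyz":[0,0,0],"fingers":1}]' | grep rot
python3 -c "
from h import *
go(.508,.195,.079);print(telemetry.get_obs()['torque'])
"
```

```text
tool_rot: [0.0, -0.16, 0.987, -0.0]
xyz [-0.0003  0.0009  0.0022] az 0 cur 108.4 tcp [0.508  0.1941 0.0812] tilt [ 0.001 -0.001 -1.   ] q [-0.37  0.46 -0.14  1.99  0.1   0.7   1.32] w 0.528 g 40.2 F [-3.  -2.8  7.4] t 7.0
[-0.49884476  0.94373015 -1.1625114 ]
tool_rot: [0.001, -0.142, 0.99, -0.001]
xyz [0.     0.0009 0.0022] az 0 cur 106.3 tcp [0.5083 0.1942 0.0812] tilt [ 0.001 -0.001 -1.   ] q [-0.38  0.46 -0.13  1.99  0.09  0.7   1.29] w 0.529 g 40.6 F [-4.7 -4.2 10.7] t 7.2
[-0.47896827  0.87897445 -0.1019059 ]
```

```bash
python3 -m crank '[{"delta_rot":[0,0,0],"xyz":[0,0,0],"fingers":-1},{"delta_rot":[0,0,0],"xyz":[0,0,0],"fingers":-1},{"delta_rot":[0,0,0],"xyz":[0,0,0],"fingers":-1},{"delta_rot":[0,0,0],"xyz":[0,0,0],"fingers":-1},{"delta_rot":[0,0,0],"xyz":[0,0,-0.05],"fingers":-1},{"delta_rot":[0,0,0],"xyz":[0,0,-0.09],"fingers":-1},{"delta_rot":[0,0,0],"xyz":[0,0,-0.09],"fingers":-1}]'
python3 -c "
from h import *
go(.5155,.351,.17,-2.4,0)
"
```

```text
t: 7.95
eef_pos: [0.5112, 0.1969, 0.1746]
tool_rot: [0.005, -0.143, 0.99, 0.001]
contact_force: [0.2, 0.2, 0.2]
gripper_width: 0.997
grasp_force: 0.0
xyz [-0.0476  0.1466  0.0053] az 108.8 cur 106.4 tcp [0.5112 0.1969 0.1746] tilt [ 0.009  0.004 -1.   ] q [-0.36  0.33 -0.14  1.92  0.06  0.88  1.32] w 0.997 g 0.0 F [0.2 0.2 0.2] t 8.0
```

```bash
python3 -m crank '[{"delta_rot":[0,0,9],"xyz":[-0.03,0.04,0],"fingers":-1},{"delta_rot":[0,0,86],"xyz":[-0.048,0.147,0.005],"fingers":-1},{"delta_rot":[0,0,86],"xyz":[-0.048,0.147,0.005],"fingers":-1},{"delta_rot":[0,0,86],"xyz":[-0.048,0.147,0.005],"fingers":-1},{"delta_rot":[0,0,86],"xyz":[-0.048,0.147,0.005],"fingers":-1},{"delta_rot":[0,0,86],"xyz":[-0.048,0.147,0.005],"fingers":-1},{"delta_rot":[0,0,86],"xyz":[-0.048,0.147,0.005],"fingers":-1},{"delta_rot":[0,0,86],"xyz":[-0.048,0.147,0.005],"fingers":-1},{"delta_rot":[0,0,86],"xyz":[-0.048,0.147,0.005],"fingers":-1},{"delta_rot":[0,0,86],"xyz":[-0.048,0.147,0.005],"fingers":-1}]'
python3 -m crank '[{"delta_rot":[0,0,8],"xyz":[0,0,0],"fingers":-1},{"delta_rot":[0,0,16],"xyz":[0,0,0],"fingers":-1},{"delta_rot":[0,0,23],"xyz":[0,0,0],"fingers":-1},{"delta_rot":[0,0,23],"xyz":[0,0,0],"fingers":-1}]' >/dev/null
python3 -c "
from h import *
go(.5155,.351,.077,-2.4)
s=cam('side');save(s,'sideC.png',(290,110,400,220),5)
for p in [(.5155,.351,.108),(.5155,.351,.094)]: print(proj(s,p))
"
```

```text
t: 8.95
eef_pos: [0.5119, 0.3496, 0.1634]
tool_rot: [-0.0, 0.573, 0.82, -0.0]
contact_force: [0.7, -0.7, 0.2]
gripper_width: 0.999
grasp_force: 0.0
xyz [0.0015 0.0036 0.0864] az -0.1 cur -2.5 tcp [0.5118 0.3497 0.1634] tilt [-0.    -0.001 -1.   ] q [-0.89  0.46  0.25  1.77 -0.14  0.93 -0.62] w 0.999 g 0.0 F [-0.8 -0.1  0.2] t 9.3
[364.24971932 162.68849186]
[363.54233559 165.72345771]
```

View pics/sideC.png

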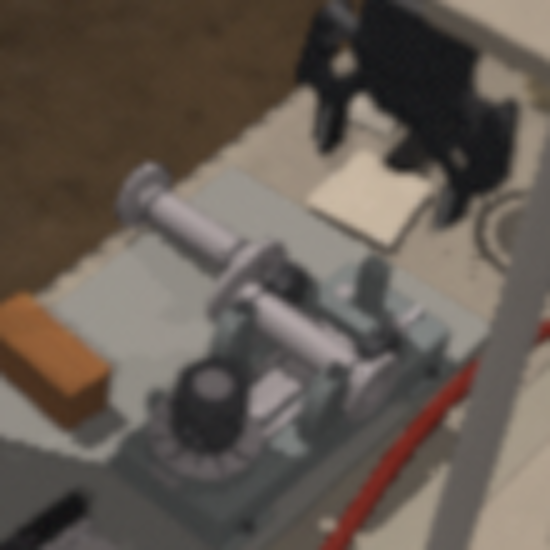

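Lug top at sideC (374,265), matching the estimate; the collar reads freed at the dial's end. Descending to pinch.

```bash
python3 -m crank '[{"delta_rot":[0,0,0],"xyz":[0.001,0.003,0.03],"fingers":-1},{"delta_rot":[0,0,0],"xyz":[0.001,0.003,0.06],"fingers":-1},{"delta_rot":[0,0,0],"xyz":[0.001,0.003,0.085],"fingers":-1},{"delta_rot":[0,0,0],"xyz":[0.001,0.003,0.085],"fingers":-1},{"delta_rot":[0,0,0],"xyz":[0.001,0.003,0.085],"fingers":1},{"delta_rot":[0,0,0],"xyz":[0.001,0.003,0.085],"fingers":1},{"delta_rot":[0,0,0],"xyz":[0.001,0.003,0.085],"fingers":1},{"delta_rot":[0,0,0],"xyz":[0.001,0.003,0.085],"fingers":1},{"delta_rot":[0,0,0],"xyz":[0.001,0.003,0.085],"fingers":1},{"delta_rot":[0,0,0],"xyz":[0.001,0.003,0.085],"fingers":1}]' 40
python3 -m crank '[{"delta_rot":[0,0,0],"xyz":[0,0,0],"fingers":1},{"delta_rot":[0,0,0],"xyz":[0.005,0,0],"fingers":1},{"delta_rot":[0,0,0],"xyz":[0.01,0,0],"fingers":1},{"delta_rot":[0,0,0],"xyz":[0.015,0,0],"fingers":1},{"delta_rot":[0,0,0],"xyz":[0.02,0,0],"fingers":1},{"delta_rot":[0,0,0],"xyz":[0.025,0,0],"fingers":1},{"delta_rot":[0,0,0],"xyz":[0.03,0,0],"fingers":1},{"delta_rot":[0,0,0],"xyz":[0.033,0,0],"fingers":1}]'

```

```text
t: 10.4
eef_pos: [0.5151, 0.3513, 0.0803]
tool_rot: [-0.0, 0.722, 0.692, 0.0]
contact_force: [-2.2, 0.2, 5.9]
gripper_width: 0.224
grasp_force: 39.8
t: 11.2
eef_pos: [0.5165, 0.3825, 0.0803]
tool_rot: [0.0, 0.722, 0.691, -0.001]
contact_force: [-3.8, -9.3, 12.8]
gripper_width: 0.228
grasp_force: 40.7
```

```bash
python3 -m crank '[{"delta_rot":[0,0,0],"xyz":[0,0,0],"fingers":-1},{"delta_rot":[0,0,0],"xyz":[0,0,0],"fingers":-1},{"delta_rot":[0,0,0],"xyz":[0,0,0],"fingers":-1},{"delta_rot":[0,0,0],"xyz":[0,0,-0.05],"fingers":-1},{"delta_rot":[0,0,0],"xyz":[0,0,-0.09],"fingers":-0.2},{"delta_rot":[0,0,-8],"xyz":[-0.04,0,-0.09],"fingers":-0.2},{"delta_rot":[0,0,-16],"xyz":[-0.094,0,-0.09],"fingers":-0.2},{"delta_rot":[0,0,-24],"xyz":[-0.094,0,-0.09],"fingers":-0.2},{"delta_rot":[0,0,-32],"xyz":[-0.094,0,-0.09],"fingers":-0.2},{"delta_rot":[0,0,-40],"xyz":[-0.094,0,-0.09],"fingers":-0.2}]'
python3 -m crank '[{"delta_rot":[0,0,-8],"xyz":[0,0,0],"fingers":-0.2},{"delta_rot":[0,0,-16],"xyz":[0,0,0],"fingers":-0.2},{"delta_rot":[0,0,-24],"xyz":[0,0,0],"fingers":-0.2},{"delta_rot":[0,0,-32],"xyz":[0,0,0],"fingers":-0.2},{"delta_rot":[0,0,-40],"xyz":[0,0,0],"fingers":-0.2},{"delta_rot":[0,0,-48],"xyz":[0,0,0],"fingers":-0.2},{"delta_rot":[0,0,-50],"xyz":[0,0,0],"fingers":-0.2}]' >/dev/null
python3 -c "
from h import *
go(.512,.289,.064,87.6)
c=cam('top');s=cam('side')
d=cut_out('side','piece_vise')[0];print(d['score'],d['pixel'],proj(s,(.512,.289,.082)))
"
```

```text
t: 12.2
eef_pos: [0.5127, 0.2892, 0.1695]
tool_rot: [0.0, 0.44, 0.898, 0.0]
contact_force: [0.7, -0.3, 0.5]
gripper_width: 0.601
grasp_force: 0.0
xyz [ 0.0007 -0.0007  0.1052] az 0.1 cur 87.7 tcp [0.5127 0.2896 0.1692] tilt [ 0.  0. -1.] q [-0.56  0.4  -0.08  1.82  0.04  0.92  0.88] w 0.6 g 0.0 F [-0.3 -0.5 -0.5] t 12.9
0.6 [347.5, 178.1] [350.55890024 177.81485064]
```

```bash
python3 -m crank '[{"delta_rot":[0,0,0],"xyz":[0,0,0.04],"fingers":-0.2},{"delta_rot":[0,0,0],"xyz":[0,0,0.08],"fingers":-0.2},{"delta_rot":[0,0,0],"xyz":[0,0,0.105],"fingers":-0.2},{"delta_rot":[0,0,0],"xyz":[0,0,0.105],"fingers":-0.2},{"delta_rot":[0,0,0],"xyz":[0,0,0.105],"fingers":1},{"delta_rot":[0,0,0],"xyz":[0,0,0.105],"fingers":1},{"delta_rot":[0,0,0],"xyz":[0,0,0.105],"fingers":1},{"delta_rot":[0,0,0],"xyz":[0,0,0.105],"fingers":1},{"delta_rot":[0,0,0],"xyz":[0,0,0.105],"fingers":1}]' 60
python3 -m crank '[{"delta_rot":[0,0,0],"xyz":[0,0,-0.02],"fingers":1},{"delta_rot":[0,0,0],"xyz":[0,0,-0.06],"fingers":1},{"delta_rot":[0,0,0],"xyz":[0,0,-0.1],"fingers":1},{"delta_rot":[0,0,0],"xyz":[0,0,-0.1],"fingers":1}]' 
python3 - <<'E'
from h import *
go(.5,0,.16,85)
c=cam('top');s=cam('side');save(s,'sideD.png',(230,130,400,290),3.7)
# cradle: edge map of black rails, top view
cv2.imwrite('pics/topD.png',cv2.resize(c['img'][170:225,250:360,::-1],None,fx=7,fy=7,interpolation=cv2.INTER_CUBIC))
E
```

```text
t: 13.95
eef_pos: [0.5138, 0.2904, 0.066]
tool_rot: [0.001, 0.022, 1.0, 0.001]
contact_force: [-0.3, 0.4, 7.5]
gripper_width: 0.276
grasp_force: 59.3
t: 14.35
eef_pos: [0.5157, 0.2918, 0.1703]
tool_rot: [0.004, 0.022, 1.0, 0.003]
contact_force: [1.1, 0.4, -0.6]
gripper_width: 0.276
grasp_force: 59.1
xyz [ 0.0029 -0.2923  0.0084] az 2.5 cur 87.5 tcp [0.5157 0.2918 0.1703] tilt [ 0.009  0.006 -1.   ] q [-0.56  0.4  -0.08  1.82  0.04  0.91  0.87] w 0.276 g 59.1 F [ 1.1  0.4 -0.6] t 14.3
```

View pics/sideD.png

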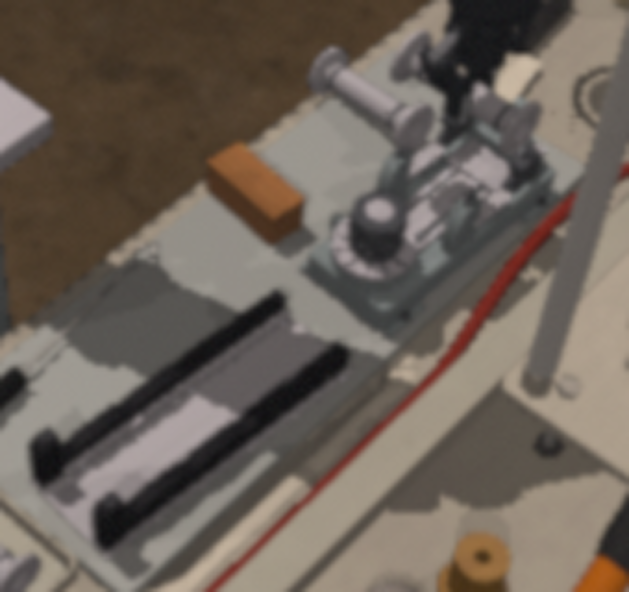

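View pics/topD.png

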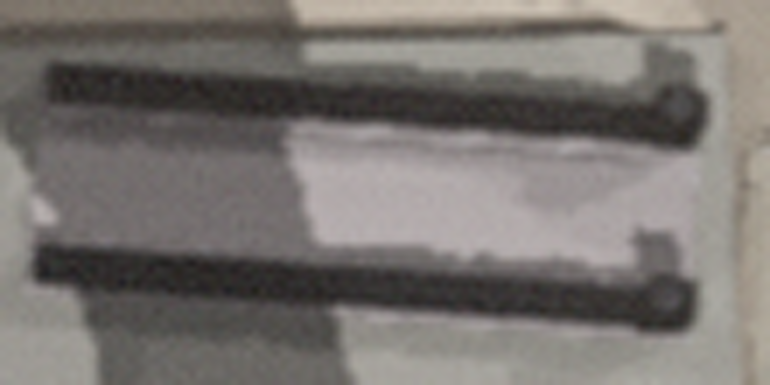

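```bash
python3 - <<'E'
from h import *
out=[]
for n,(x0,y0,x1,y1),f in(("top",(250,172,360,222),7.2),("side",(232,202,328,282),4.2)):
    fr=[cam(n) for _ in range(8)];c=fr[0];m=np.mean([k["img"].astype(float) for k in fr],0)
    np.save(n+"avg.npy",m)
    e=np.clip((m[y0:y1,x0:x1,::-1]/140)**.6*255,0,255).astype(np.uint8)
    e=cv2.resize(e,None,fx=f,fy=f,interpolation=cv2.INTER_CUBIC);e=cv2.copyMakeBorder(e,0,0,0,800-e.shape[1],cv2.BORDER_CONSTANT);out.append(e)
    import pickle;c.pop("img");pickle.dump(c,open(n+"cal.pkl","wb"))
im=np.vstack(out);cv2.imwrite("pics/comb.png",im[:600]);print(im.shape)
E
```

```text
(696, 800, 3)
```

```bash
python3 - <<'E'
import re,cv2
im=cv2.imread('pics/comb.png');print(im.shape)
E
```

```text
(600, 800, 3)
```

View pics/comb.png

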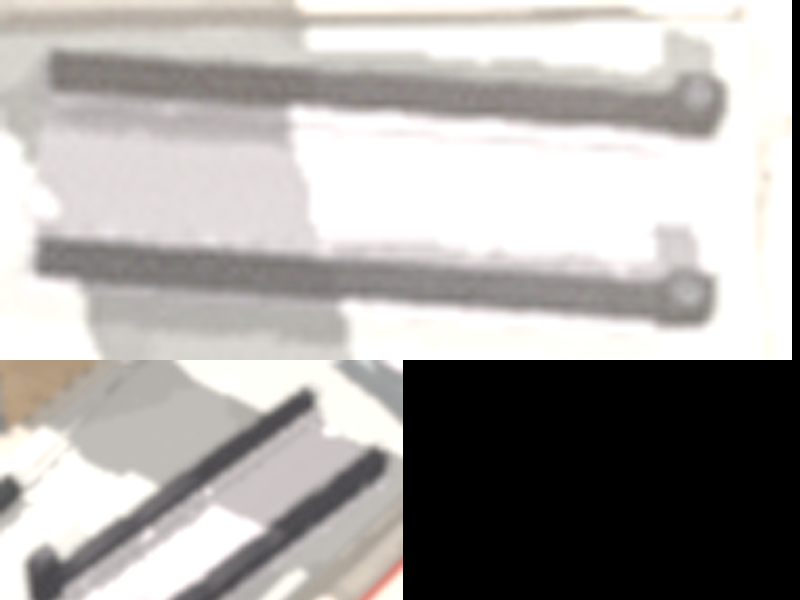

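```bash
cat > fit.py <<'E'
from h import *
import pickle
from scipy.optimize import minimize
S=6;V=[]
for n,(x0,y0,x1,y1) in(("top",(247,168,362,228)),("side",(230,198,330,286))):
    c=pickle.load(open(n+"cal.pkl","rb"));m=np.load(n+"avg.npy")[y0:y1,x0:x1].max(2)
    m=cv2.resize(m,None,fx=S,fy=S,interpolation=cv2.INTER_CUBIC);k=(m<75).astype(np.uint8)
    l,lab,st,_=cv2.connectedComponentsWithStats(k)
    keep=[i for i in range(1,l) if st[i,4]>S*S*150];print(n,[(st[i].tolist()) for i in keep])
    V.append((c,x0,y0,np.isin(lab,keep),m))
def render(p,v):
    c,x0,y0,k,_=v;im=np.zeros(k.shape,np.uint8);X,Y,yaw,ylo,yhi,bl=p
    Rz=R.from_euler("z",yaw,degrees=True).as_matrix()
    for sx in(-1,1):
        for b in((ylo,yhi,5,30),(ylo,ylo+bl,30,58)):
            q=[]
            for xx in(sx*37-7,sx*37+7):
                for yy in b[:2]:
                    for zz in b[2:]:
                        P=Rz@[xx/1e3,yy/1e3,0]+[X/1e3,Y/1e3,.016+zz/1e3];q.append((proj(c,P)+.5-[x0,y0])*S)
            cv2.fillConvexPoly(im,cv2.convexHull(np.array(q,np.float32)).astype(np.int32),1)
    return im>0
def cost(p): return sum((render(p,v)!=v[3]).sum() for v in V)/S/S
if __name__=="__main__":
    best=None
    for yaw in(-4,-5.5):
        r=minimize(cost,[508,-12,yaw,-133,133,16],method="Nelder-Mead",options=dict(initial_simplex=np.array([508,-12,yaw,-133,133,16])+np.r_[[np.zeros(6)],np.diag([6,8,1.5,6,6,8])],maxiter=400))
        print(np.round(r.x,2),r.fun,[ (render(r.x,v)!=v[3]).sum()/S/S for v in V],[v[3].sum()/S/S for v in V])
        if best is None or r.fun<best.fun:best=r
    X,Y,yaw,ylo,yhi,bl=best.x;c,x0,y0,k,m=V[0];av=np.load("topavg.npy").mean(2)
    Rz=R.from_euler("z",yaw,degrees=True).as_matrix()
    from scipy.ndimage import map_coordinates as mc
    # brightness along rails: board-level strip beyond each rail and rail top
    for name,z,xs in(("shadow",.016,range(46,64,3)),("shadow low",.021,range(-28,-12,3)),("top",.046,(37,-37))):
        for xx in xs:
            pr=[]
            for yy in range(-135,0,4):
                u=proj(c,Rz@[xx/1e3,yy/1e3,0]+[X/1e3,Y/1e3,z]);pr.append(mc(av,[[u[1]],[u[0]]],order=1)[0])
            print(name,xx,np.round(pr).astype(int))
E
python3 fit.py
```

```text
top [[56, 66, 565, 71, 18410], [48, 221, 564, 74, 18768]]
side [[50, 65, 413, 318, 20636], [153, 148, 419, 338, 25454]]
[ 499.43  -17.79   -4.25 -129.98  132.36   23.48] 501.0 [np.float64(268.80555555555554), np.float64(232.19444444444446)] [np.float64(1032.7222222222222), np.float64(1280.2777777777778)]
[ 499.83  -15.9    -4.12 -132.43  130.21   21.24] 497.97222222222223 [np.float64(273.22222222222223), np.float64(224.75)] [np.float64(1032.7222222222222), np.float64(1280.2777777777778)]
shadow 46 [66 70 79 73 57 58 64 65 67 70 66 63 61 61 62 60 61 60 59 60 58 56 58 60
 62 58 57 58 56 55 53 54 54 52]
shadow 49 [68 70 78 72 60 76 89 88 87 88 83 83 82 85 85 83 80 81 78 78 76 74 78 80
 80 79 76 75 72 71 69 68 69 69]
shadow 52 [ 85  68  75  68  67  93 103 100 102 104 100  99  98  95  94  92  94  94
  93  94  92  92  93  95  96  92  89  89  88  89  90  90  91  90]
shadow 55 [124  87  76  75  81 100 107 113 129 134 127 123 118 109 109 109 112 112
 102  98  99 100 101 111 116 106 104 107 108 102  95  96  97  98]
shadow 58 [149 112  99 101 102 106 118 138 154 158 151 147 144 142 143 147 149 
[... 735 characters left out ...]
9 170 163 152 153 144 151 162 165
 167 168 162 143 146 165 160 151 151 136 124 125 126 128 130 134]
shadow low -16 [155 149 114 103 104 104 133 165 170 171 172 173 172 173 168 171 175 175
 174 175 174 170 170 174 172 172 172 164 160 162 166 167 167 169]
shadow low -13 [154 151 120 103 103 102 126 159 167 167 168 169 171 173 174 175 175 175
 174 174 175 175 175 175 174 175 175 175 174 176 176 177 176 175]
top 37 [109  57  62  70  64  53  53  53  54  54  57  56  55  52  54  54  53  54
  55  54  54  52  52  52  52  52  52  51  51  52  50  52  50  51]
top -37 [130  70  70  78  77  61  54  59  57  59  57  55  56  55  54  54  54  54
  55  55  55  54  53  52  52  50  52  52  53  52  52  52  51  52]
```

```bash
python3 -c "
from h import *
go(.4928,-.1136,.15,85.9)"
```

```text
xyz [ 0.0021 -0.4038  0.0142] az 1.6 cur 87.5 tcp [0.5126 0.2897 0.1642] tilt [ 0.  0. -1.] q [-0.56  0.41 -0.08  1.83  0.04  0.91  0.87] w 0.277 g 59.1 F [-0.3 -0.2 -2.5] t 15.2
```

```bash
python3 -m crank '[{"delta_rot":[0,0,0],"xyz":[0,-0.03,0],"fingers":1},{"delta_rot":[0,0,0.5],"xyz":[0,-0.075,0],"fingers":1},{"delta_rot":[0,0,1],"xyz":[0.001,-0.12,0],"fingers":1},{"delta_rot":[0,0,1.6],"xyz":[0.001,-0.165,0],"fingers":1},{"delta_rot":[0,0,1.6],"xyz":[0.002,-0.21,0],"fingers":1},{"delta_rot":[0,0,1.6],"xyz":[0.002,-0.255,0],"fingers":1},{"delta_rot":[0,0,1.6],"xyz":[0.002,-0.3,0],"fingers":1},{"delta_rot":[0,0,1.6],"xyz":[0.002,-0.345,0],"fingers":1},{"delta_rot":[0,0,1.6],"xyz":[0.002,-0.385,0],"fingers":1},{"delta_rot":[0,0,1.6],"xyz":[0.002,-0.404,0.01],"fingers":1}]'
python3 -m crank '[{"delta_rot":[0,0,0],"xyz":[0,0,0],"fingers":1},{"delta_rot":[0,0,0],"xyz":[0,0,0],"fingers":1}]' >/dev/null
python3 -c "
from h import *
go(.4928,-.1136,.042,85.9)"
```

```text
t: 16.25
eef_pos: [0.4933, -0.1184, 0.1555]
tool_rot: [0.002, 0.038, 0.999, -0.001]
contact_force: [0.1, 0.7, -2.3]
gripper_width: 0.271
grasp_force: 59.3
xyz [-1.000e-04 -1.000e-04  1.122e-01] az -0.1 cur 85.8 tcp [ 0.4928 -0.1136  0.1542] tilt [-0.  0. -1.] q [ 0.04  0.3   0.08  2.03 -0.03  0.81  1.63] w 0.276 g 59.2 F [ 0.2  0.7 -0.5] t 16.4
```

```bash
python3 -m crank '[{"delta_rot":[0,0,0],"xyz":[0,0,0.04],"fingers":1},{"delta_rot":[0,0,0],"xyz":[0,0,0.08],"fingers":1},{"delta_rot":[0,0,0],"xyz":[0,0,0.1],"fingers":1},{"delta_rot":[0,0,0],"xyz":[0,0,0.112],"fingers":1},{"delta_rot":[0,0,0],"xyz":[0,0,0.112],"fingers":1},{"delta_rot":[0,0,0],"xyz":[0,0,0.112],"fingers":1}]'
python3 -c "
from h import *
go(.4928,-.1136,.042,85.9)"
```

```text
t: 17.05
eef_pos: [0.4938, -0.113, 0.0428]
tool_rot: [0.001, 0.035, 0.999, 0.0]
contact_force: [-0.2, -1.5, -2.1]
gripper_width: 0.271
grasp_force: 60.0
xyz [ 0.001  -0.0007  0.0008] az 0.1 cur 86.0 tcp [ 0.4938 -0.113   0.0428] tilt [ 0.001  0.    -1.   ] q [ 0.05  0.48  0.06  2.1  -0.05  0.56  1.65] w 0.271 g 60.0 F [-0.2 -1.5 -2.1] t 17.1
```

```bash
python3 -m crank '[{"delta_rot":[0,0,0],"xyz":[0,0,0.002],"fingers":1},{"delta_rot":[0,0,0],"xyz":[0,0,0.004],"fingers":1},{"delta_rot":[0,0,0],"xyz":[0,0,0.004],"fingers":1}]'; 
```

```text
t: 17.35
eef_pos: [0.4938, -0.1139, 0.0393]
tool_rot: [0.001, 0.036, 0.999, -0.0]
contact_force: [-2.0, -0.4, 4.0]
gripper_width: 0.279
grasp_force: 60.7
```

```bash
python3 -m crank '[{"delta_rot":[0,0,0],"xyz":[0,0,0],"fingers":0},{"delta_rot":[0,0,0],"xyz":[0,0,0],"fingers":0},{"delta_rot":[0,0,0],"xyz":[0,0,0],"fingers":0},{"delta_rot":[0,0,0],"xyz":[0,0,-0.04],"fingers":0},{"delta_rot":[0,0,0],"xyz":[0,0,-0.08],"fingers":0},{"delta_rot":[0,0,0],"xyz":[0,0,-0.1],"fingers":0}]'
cat >> h.py <<'E'
def pieces(n,z,thing="piece1",k=8):
    c=cam(n)
    for d in cut_out(n,thing)[:k]:
        a=axis(d["pixels"]);b=cv2.boxPoints(a);e=[(b[i]+b[(i+1)%4])/2 for i in range(4)]
        p,q=max([(e[0],e[2]),(e[1],e[3])],key=lambda t:np.linalg.norm(t[0]-t[1]))
        P,Q=at(c,p,z),at(c,q,z);v=P-Q;v*=np.sign(v[0])
        print(n,round(d["score"],2),np.round(a[0]),np.round(a[1]),"pos",np.round((P+Q)[:2]/2*1e3),"px-pos",np.round(at(c,d["pixel"],z)[:2]*1e3),"yaw",round(np.degrees(np.arctan2(v[1],v[0])),1))
    return c
E
python3 -c "
from h import *
go(.444,-.216,.12,90)
pieces('top',.03); s=pieces('side',.027);print(s['origin'])"
```

```text
t: 17.95
eef_pos: [0.4942, -0.1141, 0.1411]
tool_rot: [0.002, 0.036, 0.999, -0.0]
contact_force: [-0.1, -0.2, -0.2]
gripper_width: 0.499
grasp_force: 0.0
xyz [ 0.0428 -0.1053  0.0209] az -4.1 cur 85.9 tcp [ 0.4942 -0.1141  0.1411] tilt [ 0.004 -0.    -1.   ] q [ 0.04  0.31  0.08  2.05 -0.04  0.78  1.64] w 0.499 g 0.0 F [-0.1 -0.2 -0.2] t 17.9
top 0.88 [430. 228.] [43. 12.] pos [ 408. -373.] px-pos [ 413. -377.] yaw 7.9
top 0.77 [400. 225.] [43. 12.] pos [ 417. -291.] px-pos [ 409. -293.] yaw 1.5
side 0.95 [219. 274.] [46. 17.] pos [ 443. -219.] px-pos [ 441. -211.] yaw 0.2
side 0.74 [194. 286.] [46. 18.] pos [ 418. -294.] px-pos [ 409. -296.] yaw 1.8
side 0.56 [167. 302.] [49. 19.] pos [ 405. -375.] px-pos [ 407. -369.] yaw 7.1
side 0.5 [330. 194.] [23. 22.] pos [480. 233.] px-pos [494. 222.] yaw -51.0
[ 0.9939865  -0.58862093  1.13566545]
```

```bash
python3 -m crank '[{"delta_rot":[0,0,-1],"xyz":[0.02,-0.04,0],"fingers":-0.2},{"delta_rot":[0,0,-3],"xyz":[0.044,-0.08,0],"fingers":-0.2},{"delta_rot":[0,0,-3.6],"xyz":[0.044,-0.107,0.02],"fingers":-0.2},{"delta_rot":[0,0,-3.6],"xyz":[0.044,-0.107,0.06],"fingers":-0.2},{"delta_rot":[0,0,-3.6],"xyz":[0.044,-0.107,0.07],"fingers":-0.2},{"delta_rot":[0,0,-3.6],"xyz":[0.044,-0.107,0.07],"fingers":-0.2}]'
python3 -c "
from h import *
go(.443,-.218,.011,89.5)"
```

```text
t: 18.75
eef_pos: [0.4393, -0.2161, 0.066]
tool_rot: [-0.003, 0.004, 1.0, 0.001]
contact_force: [-0.4, 0.4, 0.5]
gripper_width: 0.598
grasp_force: 0.0
xyz [-0.0041 -0.002   0.0549] az 0.0 cur 89.5 tcp [ 0.4393 -0.2161  0.066 ] tilt [-0.006  0.002 -1.   ] q [ 0.25  0.42  0.1   2.13 -0.07  0.61  1.96] w 0.598 g 0.0 F [-0.4  0.4  0.5] t 18.8
```

```bash
python3 -m crank '[{"delta_rot":[0,0,0],"xyz":[-0.002,-0.002,0.03],"fingers":-0.2},{"delta_rot":[0,0,0],"xyz":[-0.002,-0.002,0.057],"fingers":-0.2},{"delta_rot":[0,0,0],"xyz":[-0.002,-0.002,0.057],"fingers":-0.2},{"delta_rot":[0,0,0],"xyz":[-0.002,-0.002,0.057],"fingers":-0.2}]'
python3 -c "
from h import *
go(.443,-.218,.011,89.5)"
```

```text
t: 19.15
eef_pos: [0.4438, -0.2189, 0.012]
tool_rot: [-0.0, 0.004, 1.0, 0.0]
contact_force: [0.5, 0.0, 0.3]
gripper_width: 0.601
grasp_force: 0.0
xyz [0.0008 0.0009 0.001 ] az 0.0 cur 89.5 tcp [ 0.4438 -0.2189  0.012 ] tilt [-0.  0. -1.] q [ 0.27  0.52  0.08  2.14 -0.09  0.48  1.98] w 0.601 g 0.0 F [0.5 0.  0.3] t 19.1
```

```bash
python3 -m crank '[{"delta_rot":[0,0,0],"xyz":[0,0,0],"fingers":1},{"delta_rot":[0,0,0],"xyz":[0,0,0],"fingers":1},{"delta_rot":[0,0,0],"xyz":[0,0,0],"fingers":1},{"delta_rot":[0,0,0],"xyz":[0,0,0],"fingers":1},{"delta_rot":[0,0,0],"xyz":[0,0,0],"fingers":1},{"delta_rot":[0,0,0],"xyz":[0,0,-0.03],"fingers":1},{"delta_rot":[0,0,0],"xyz":[0,0,-0.07],"fingers":1},{"delta_rot":[0,0,0],"xyz":[0,0,-0.11],"fingers":1},{"delta_rot":[0,0,0],"xyz":[0,0,-0.13],"fingers":1},{"delta_rot":[0,0,0],"xyz":[0,0,-0.13],"fingers":1}]' 60
python3 -c "
from h import *
go(.4969,-.0558,.14,85.9)"
```

```text
t: 20.15
eef_pos: [0.4454, -0.2202, 0.1449]
tool_rot: [0.003, 0.005, 1.0, -0.001]
contact_force: [0.3, -0.6, -2.3]
gripper_width: 0.275
grasp_force: 59.7
xyz [-0.05    0.1649  0.0049] az 3.6 cur 89.5 tcp [ 0.4454 -0.2202  0.1449] tilt [ 0.007 -0.002 -1.   ] q [ 0.23  0.29  0.12  2.07 -0.05  0.78  1.94] w 0.275 g 59.7 F [ 0.3 -0.6 -2.3] t 20.1
```

```bash
python3 -m crank '[{"delta_rot":[0,0,0],"xyz":[-0.01,0.03,0],"fingers":1},{"delta_rot":[0,0,1],"xyz":[-0.02,0.07,0],"fingers":1},{"delta_rot":[0,0,2],"xyz":[-0.035,0.11,0],"fingers":1},{"delta_rot":[0,0,3.6],"xyz":[-0.05,0.145,0],"fingers":1},{"delta_rot":[0,0,3.6],"xyz":[-0.052,0.165,0],"fingers":1},{"delta_rot":[0,0,3.6],"xyz":[-0.052,0.165,0.03],"fingers":1},{"delta_rot":[0,0,3.6],"xyz":[-0.052,0.165,0.06],"fingers":1},{"delta_rot":[0,0,3.6],"xyz":[-0.052,0.165,0.06],"fingers":1},{"delta_rot":[0,0,3.6],"xyz":[-0.052,0.165,0.06],"fingers":1}]'
python3 -c "
from h import *
go(.4969,-.0558,.042,85.9)
pieces('side',.055);pieces('top',.055)"
```

```text
t: 21.05
eef_pos: [0.4959, -0.055, 0.0808]
tool_rot: [-0.001, 0.036, 0.999, -0.0]
contact_force: [-0.4, -0.1, -0.2]
gripper_width: 0.277
grasp_force: 59.5
xyz [-0.0012 -0.0007  0.0388] az -0.0 cur 85.9 tcp [ 0.4959 -0.055   0.0808] tilt [-0.002 -0.    -1.   ] q [-0.06  0.4   0.05  2.1  -0.03  0.64  1.52] w 0.277 g 59.5 F [-0.4 -0.1 -0.2] t 21.1
side 0.95 [194. 286.] [46. 16.] pos [ 433. -301.] px-pos [ 421. -306.] yaw 4.5
side 0.79 [274. 237.] [44. 16.] pos [477. -33.] px-pos [518. -43.] yaw -6.9
side 0.79 [168. 302.] [48. 19.] pos [ 421. -380.] px-pos [ 431. -374.] yaw 6.8
side 0.66 [279. 241.] [38. 89.] pos [503. -28.] px-pos [524. -14.] yaw 84.9
top 0.64 [430. 228.] [43. 16.] pos [ 406. -366.] px-pos [ 412. -374.] yaw 7.9
top 0.58 [401. 225.] [44. 17.] pos [ 415. -287.] px-pos [ 405. -294.] yaw 1.4
```

```bash
python3 -m crank '[{"delta_rot":[0,0,0],"xyz":[0,0,0.025],"fingers":1},{"delta_rot":[0,0,0],"xyz":[0,0,0.036],"fingers":1},{"delta_rot":[0,0,0],"xyz":[0,0,0.039],"fingers":1},{"delta_rot":[0,0,0],"xyz":[0,0,0.041],"fingers":1},{"delta_rot":[0,0,0],"xyz":[0,0,0.042],"fingers":1},{"delta_rot":[0,0,0],"xyz":[0,0,0.042],"fingers":1}]'
```

```text
t: 21.85
eef_pos: [0.4964, -0.0556, 0.0417]
tool_rot: [-0.0, 0.036, 0.999, -0.0]
contact_force: [-9.2, -1.8, 25.3]
gripper_width: 0.277
grasp_force: 62.7
```

```bash
python3 -m crank '[{"delta_rot":[0,0,0],"xyz":[0,0,-0.002],"fingers":1},{"delta_rot":[0,0,0],"xyz":[0,0,-0.002],"fingers":0},{"delta_rot":[0,0,0],"xyz":[0,0,-0.002],"fingers":0},{"delta_rot":[0,0,0],"xyz":[0,0,-0.002],"fingers":0},{"delta_rot":[0,0,0],"xyz":[0,0,-0.04],"fingers":0},{"delta_rot":[0,0,0],"xyz":[0,0,-0.08],"fingers":0},{"delta_rot":[0,0,0],"xyz":[0.02,-0.04,-0.1],"fingers":0},{"delta_rot":[0,0,0],"xyz":[0.06,-0.08,-0.1],"fingers":0},{"delta_rot":[0,0,0],"xyz":[0.09,-0.12,-0.1],"fingers":0},{"delta_rot":[0,0,0],"xyz":[0.09,-0.16,-0.1],"fingers":0}]'
python3 -c "
from h import *
go(.416,-.292,.07,92)
s=cam('side');c=cam('top')
a=s['img'][190:290,225:330,::-1];b=c['img'][170:225,290:365,::-1]
a=cv2.resize(a,None,fx=5,fy=5,interpolation=cv2.INTER_CUBIC);b=cv2.resize(b,(275,202),interpolation=cv2.INTER_CUBIC)
im=np.zeros((500,800,3),np.uint8);im[:,:525]=a;im[:202,525:]=b;cv2.imwrite('pics/chk.png',im)
for k,P in enumerate([(.4928,-.1136,.0549),(.4969,-.0558,.0549)]):
  for dx in(-.06,0,.06):
    p=proj(s,np.array(P)+[dx*.9974,-dx*.0718,0]);print(k,dx,np.round((p-[225,190])*5))
"
```

```text
t: 22.85
eef_pos: [0.3915, -0.208, 0.139]
tool_rot: [-0.001, 0.036, 0.999, 0.001]
contact_force: [1.5, 0.4, -0.4]
gripper_width: 0.501
grasp_force: 0.0
xyz [-0.0306 -0.0821  0.0688] az -6.1 cur 85.9 tcp [ 0.3915 -0.208   0.139 ] tilt [-0.003  0.002 -1.   ] q [ 0.22  0.22  0.14  2.18 -0.05  0.74  1.9 ] w 0.501 g 0.0 F [ 1.5  0.4 -0.4] t 22.9
0 -0.06 [ 95. 265.]
0 0 [163. 330.]
0 0.06 [233. 398.]
1 -0.06 [170. 211.]
1 0 [238. 273.]
1 0.06 [309. 339.]
```

View pics/chk.png

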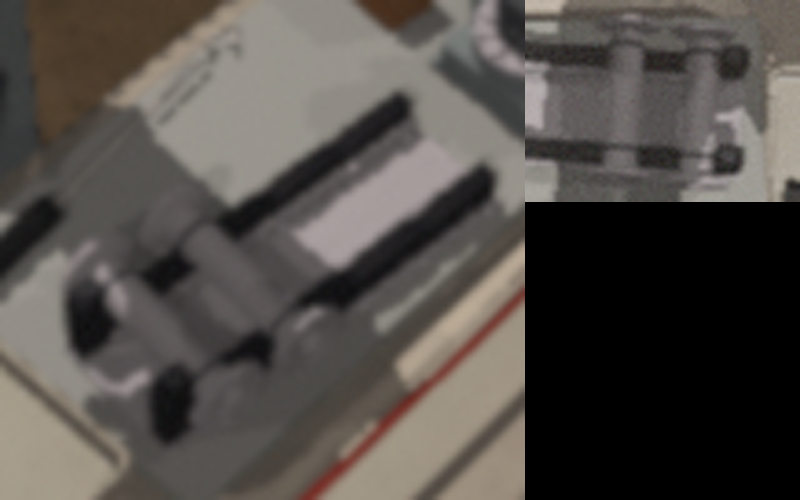

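Both pieces lie in notches 1 and 2 (rims at chk (180,215)/(310,335) and (105,255)/(225,390), as projected). On to the second tray piece.

```bash
python3 -m crank '[{"delta_rot":[0,0,-5.6],"xyz":[-0.03,-0.04,0.0],"fingers":-0.2},{"delta_rot":[0,0,-5.6],"xyz":[-0.03,-0.08,0.03],"fingers":-0.2},{"delta_rot":[0,0,-5.6],"xyz":[-0.03,-0.08,0.06],"fingers":-0.2},{"delta_rot":[0,0,-5.6],"xyz":[-0.03,-0.08,0.07],"fingers":-0.2},{"delta_rot":[0,0,-5.6],"xyz":[-0.03,-0.08,0.07],"fingers":-0.2},{"delta_rot":[0,0,-5.6],"xyz":[-0.03,-0.08,0.07],"fingers":-0.2}]'
python3 -c "
from h import *
go(.417,-.292,.012,91.5);pieces('side',.027,k=4)"
```

```text
t: 23.55
eef_pos: [0.4205, -0.289, 0.0698]
tool_rot: [0.0, -0.014, 1.0, 0.0]
contact_force: [0.7, -1.1, 0.3]
gripper_width: 0.598
grasp_force: 0.0
xyz [ 0.0036 -0.0029  0.0578] az 0.1 cur 91.6 tcp [ 0.4205 -0.289   0.0698] tilt [ 0.001  0.    -1.   ] q [ 0.37  0.44  0.14  2.08 -0.1   0.63  2.17] w 0.598 g 0.0 F [ 0.7 -1.1  0.3] t 23.6
side 0.89 [198. 291.] [34. 17.] pos [ 441. -297.] px-pos [ 451. -295.] yaw 12.2
side 0.85 [273. 245.] [44. 16.] pos [484. -43.] px-pos [485. -48.] yaw -6.5
side 0.83 [167. 302.] [48. 20.] pos [ 407. -376.] px-pos [ 407. -368.] yaw 7.9
```

```bash
python3 -m crank '[{"delta_rot":[0,0,0],"xyz":[0.003,-0.003,0.035],"fingers":-0.2},{"delta_rot":[0,0,0],"xyz":[0.003,-0.003,0.058],"fingers":-0.2},{"delta_rot":[0,0,0],"xyz":[0.003,-0.003,0.058],"fingers":-0.2},{"delta_rot":[0,0,0],"xyz":[0.003,-0.003,0.058],"fingers":1},{"delta_rot":[0,0,0],"xyz":[0.003,-0.003,0.058],"fingers":1},{"delta_rot":[0,0,0],"xyz":[0.003,-0.003,0.058],"fingers":1},{"delta_rot":[0,0,0],"xyz":[0.003,-0.003,0.058],"fingers":1},{"delta_rot":[0,0,0],"xyz":[0.003,-0.003,0.058],"fingers":1}]' 60
python3 -m crank '[{"delta_rot":[0,0,0],"xyz":[0,0,-0.03],"fingers":1},{"delta_rot":[0,0,0],"xyz":[0,0,-0.07],"fingers":1},{"delta_rot":[0,0,0],"xyz":[0,0,-0.11],"fingers":1},{"delta_rot":[0,0,0],"xyz":[0,0,-0.13],"fingers":1},{"delta_rot":[0,0,0],"xyz":[0,0,-0.13],"fingers":1}]'
python3 -c "
from h import *
go(.501,.002,.14,85.9)"
```

```text
t: 24.45
eef_pos: [0.4181, -0.2935, 0.0129]
tool_rot: [0.001, -0.013, 1.0, -0.001]
contact_force: [-0.9, 1.5, 7.9]
gripper_width: 0.276
grasp_force: 58.3
t: 24.95
eef_pos: [0.4188, -0.2942, 0.1449]
tool_rot: [0.003, -0.013, 1.0, -0.002]
contact_force: [0.0, -0.6, -1.5]
gripper_width: 0.275
grasp_force: 59.0
xyz [-0.0898  0.294   0.0045] az 5.6 cur 91.5 tcp [ 0.4188 -0.2942  0.1449] tilt [ 0.007 -0.003 -1.   ] q [ 0.35  0.32  0.17  2.04 -0.07  0.78  2.16] w 0.275 g 59.0 F [ 0.  -0.6 -1.5] t 24.9
```

```bash
python3 -m crank '[{"delta_rot":[0,0,0],"xyz":[-0.012,0.04,0],"fingers":1},{"delta_rot":[0,0,1],"xyz":[-0.024,0.08,0],"fingers":1},{"delta_rot":[0,0,2],"xyz":[-0.037,0.12,0],"fingers":1},{"delta_rot":[0,0,3],"xyz":[-0.049,0.16,0],"fingers":1},{"delta_rot":[0,0,4],"xyz":[-0.061,0.2,0],"fingers":1},{"delta_rot":[0,0,5.6],"xyz":[-0.073,0.24,0],"fingers":1},{"delta_rot":[0,0,5.6],"xyz":[-0.085,0.275,0],"fingers":1},{"delta_rot":[0,0,5.6],"xyz":[-0.091,0.294,0.02],"fingers":1},{"delta_rot":[0,0,5.6],"xyz":[-0.091,0.294,0.06],"fingers":1},{"delta_rot":[0,0,5.6],"xyz":[-0.091,0.294,0.06],"fingers":1}]'
python3 -m crank '[{"delta_rot":[0,0,0],"xyz":[0,0,0],"fingers":1},{"delta_rot":[0,0,0],"xyz":[0,0,0],"fingers":1}]' >/dev/null
python3 -c "
from h import *
go(.501,.002,.0405,85.9)"
```

```text
t: 25.95
eef_pos: [0.4957, 0.0038, 0.0767]
tool_rot: [-0.005, 0.035, 0.999, -0.001]
contact_force: [-1.1, -0.4, -1.8]
gripper_width: 0.274
grasp_force: 58.9
xyz [-0.0003 -0.0004  0.0418] az -0.1 cur 85.8 tcp [0.5007 0.0025 0.0823] tilt [ 0.001 -0.    -1.   ] q [-0.17  0.4   0.05  2.1  -0.03  0.64  1.4 ] w 0.275 g 58.9 F [ 0.2  0.  -1.7] t 26.1
```

```bash
python3 -m crank '[{"delta_rot":[0,0,0],"xyz":[0,0,0.025],"fingers":1},{"delta_rot":[0,0,0],"xyz":[0,0,0.036],"fingers":1},{"delta_rot":[0,0,0],"xyz":[0,0,0.039],"fingers":1},{"delta_rot":[0,0,0],"xyz":[0,0,0.041],"fingers":1},{"delta_rot":[0,0,0],"xyz":[0,0,0.041],"fingers":1}]'
```

```text
t: 26.65
eef_pos: [0.4998, 0.0026, 0.042]
tool_rot: [-0.0, 0.036, 0.999, -0.0]
contact_force: [-6.7, -1.1, 12.4]
gripper_width: 0.271
grasp_force: 60.6
```

Seated the same way as the previous one. Release, then on to the third.

```bash
python3 -m crank '[{"delta_rot":[0,0,0],"xyz":[0,0,-0.001],"fingers":0},{"delta_rot":[0,0,0],"xyz":[0,0,-0.001],"fingers":0},{"delta_rot":[0,0,0],"xyz":[0,0,-0.001],"fingers":0},{"delta_rot":[0,0,0],"xyz":[0,0,-0.04],"fingers":0},{"delta_rot":[0,0,0],"xyz":[0,0,-0.08],"fingers":0},{"delta_rot":[0,0,0],"xyz":[0.01,-0.04,-0.1],"fingers":0},{"delta_rot":[0,0,0],"xyz":[0.02,-0.085,-0.1],"fingers":0},{"delta_rot":[0,0,0],"xyz":[0.03,-0.13,-0.1],"fingers":0},{"delta_rot":[0,0,0],"xyz":[0.045,-0.175,-0.1],"fingers":0},{"delta_rot":[0,0,0],"xyz":[0.06,-0.22,-0.1],"fingers":0}]'
python3 -c "
from h import *
pieces('top',.03,k=4);pieces('side',.027,k=4);go(.407,-.374,.07,97.5)
"
```

```text
t: 27.65
eef_pos: [0.4239, -0.2135, 0.1406]
tool_rot: [0.0, 0.036, 0.999, -0.0]
contact_force: [1.2, 0.3, 0.2]
gripper_width: 0.501
grasp_force: 0.0
top 0.7 [295. 196.] [15. 45.] pos [505.   3.] px-pos [495.  -1.] yaw -5.3
top 0.69 [431. 235.] [30. 12.] pos [ 387. -373.] px-pos [ 380. -381.] yaw 11.8
top 0.56 [317. 196.] [16. 46.] pos [504. -59.] px-pos [505. -61.] yaw -4.3
top 0.48 [338. 199.] [12. 44.] pos [ 495. -120.] px-pos [ 489. -123.] yaw -3.3
side 0.71 [287. 234.] [42. 15.] pos [486.  17.] px-pos [473.  11.] yaw -6.6
side 0.71 [167. 302.] [48. 18.] pos [ 405. -376.] px-pos [ 405. -368.] yaw 6.8
side 0.58 [272. 245.] [45. 17.] pos [483. -44.] px-pos [489. -55.] yaw -6.5
side 0.44 [280. 241.] [39. 90.] pos [490. -11.] px-pos [505.  -3.] yaw 85.7
xyz [ 0.005  -0.1619  0.0703] az -11.8 cur 85.7 tcp [ 0.4241 -0.2129  0.1403] tilt [ 0. -0. -1.] q [ 0.2   0.27  0.16  2.12 -0.06  0.76  1.89] w 0.499 g 0.0 F [ 0.4  0.4 -0.9] t 27.9
```

```bash
python3 -m crank '[{"delta_rot":[0,0,-3],"xyz":[0.002,-0.04,0],"fingers":-0.2},{"delta_rot":[0,0,-6],"xyz":[0.004,-0.08,0.01],"fingers":-0.2},{"delta_rot":[0,0,-9],"xyz":[0.006,-0.12,0.03],"fingers":-0.2},{"delta_rot":[0,0,-11.3],"xyz":[0.006,-0.162,0.05],"fingers":-0.2},{"delta_rot":[0,0,-11.3],"xyz":[0.006,-0.162,0.07],"fingers":-0.2},{"delta_rot":[0,0,-11.3],"xyz":[0.006,-0.162,0.07],"fingers":-0.2},{"delta_rot":[0,0,-11.3],"xyz":[0.006,-0.162,0.07],"fingers":-0.2}]'
python3 -c "
from h import *
go(.406,-.375,.012,97)
"
```

```text
t: 28.55
eef_pos: [0.408, -0.371, 0.0701]
tool_rot: [-0.0, -0.064, 0.998, 0.001]
contact_force: [1.3, -0.5, -0.2]
gripper_width: 0.599
grasp_force: 0.0
xyz [ 0.0025 -0.0038  0.0581] az 0.3 cur 97.3 tcp [ 0.408  -0.371   0.0701] tilt [-0.     0.002 -1.   ] q [ 0.51  0.49  0.15  1.99 -0.11  0.67  2.43] w 0.599 g 0.0 F [ 1.3 -0.5 -0.2] t 28.6
```

```bash
python3 -m crank '[{"delta_rot":[0,0,0],"xyz":[0.002,-0.003,0.035],"fingers":-0.2},{"delta_rot":[0,0,0],"xyz":[0.002,-0.003,0.058],"fingers":-0.2},{"delta_rot":[0,0,0],"xyz":[0.002,-0.003,0.058],"fingers":-0.2},{"delta_rot":[0,0,0],"xyz":[0.002,-0.003,0.058],"fingers":1},{"delta_rot":[0,0,0],"xyz":[0.002,-0.003,0.058],"fingers":1},{"delta_rot":[0,0,0],"xyz":[0.002,-0.003,0.058],"fingers":1},{"delta_rot":[0,0,0],"xyz":[0.002,-0.003,0.058],"fingers":1},{"delta_rot":[0,0,0],"xyz":[0.002,-0.003,0.058],"fingers":1}]' 60
python3 -m crank '[{"delta_rot":[0,0,0],"xyz":[0,0,-0.03],"fingers":1},{"delta_rot":[0,0,0],"xyz":[0,0,-0.07],"fingers":1},{"delta_rot":[0,0,0],"xyz":[0,0,-0.11],"fingers":1},{"delta_rot":[0,0,0],"xyz":[0,0,-0.13],"fingers":1},{"delta_rot":[0,0,0],"xyz":[0,0,-0.13],"fingers":1}]'
python3 -c "
from h import *
go(.505,.060,.14,85.9)"
```

```text
t: 29.35
eef_pos: [0.4069, -0.3766, 0.0141]
tool_rot: [0.001, -0.063, 0.998, -0.001]
contact_force: [-0.3, 1.6, 8.3]
gripper_width: 0.269
grasp_force: 58.8
t: 29.85
eef_pos: [0.4071, -0.3778, 0.1461]
tool_rot: [0.003, -0.063, 0.998, -0.002]
contact_force: [0.2, -0.8, -1.8]
gripper_width: 0.274
grasp_force: 59.5
xyz [-0.1518  0.4222  0.0049] az 11.3 cur 97.2 tcp [ 0.4071 -0.3778  0.1461] tilt [ 0.006 -0.004 -1.   ] q [ 0.5   0.38  0.17  1.94 -0.09  0.82  2.41] w 0.274 g 59.5 F [ 0.2 -0.8 -1.8] t 29.9
```

```bash
python3 -m crank '[{"delta_rot":[0,0,1],"xyz":[-0.015,0.042,0],"fingers":1},{"delta_rot":[0,0,3],"xyz":[-0.03,0.084,0],"fingers":1},{"delta_rot":[0,0,5],"xyz":[-0.045,0.127,0],"fingers":1},{"delta_rot":[0,0,7],"xyz":[-0.061,0.169,0],"fingers":1},{"delta_rot":[0,0,9],"xyz":[-0.076,0.211,0],"fingers":1},{"delta_rot":[0,0,11.3],"xyz":[-0.091,0.253,0],"fingers":1},{"delta_rot":[0,0,11.3],"xyz":[-0.106,0.295,0],"fingers":1},{"delta_rot":[0,0,11.3],"xyz":[-0.121,0.338,0],"fingers":1},{"delta_rot":[0,0,11.3],"xyz":[-0.137,0.38,0],"fingers":1},{"delta_rot":[0,0,11.3],"xyz":[-0.153,0.422,0],"fingers":1}]'
python3 -m crank '[{"delta_rot":[0,0,0],"xyz":[0,0,0.03],"fingers":1},{"delta_rot":[0,0,0],"xyz":[0,0,0.05],"fingers":1},{"delta_rot":[0,0,0],"xyz":[0,0,0.05],"fingers":1},{"delta_rot":[0,0,0],"xyz":[0,0,0.05],"fingers":1}]' >/dev/null
python3 -c "
from h import *
go(.505,.060,.0415,85.9)"
```

```text
t: 30.85
eef_pos: [0.5035, 0.0632, 0.1412]
tool_rot: [-0.001, 0.036, 0.999, -0.0]
contact_force: [1.3, -1.6, -1.6]
gripper_width: 0.278
grasp_force: 59.5
xyz [-0.0016 -0.0011  0.0502] az -0.0 cur 85.9 tcp [0.5036 0.0612 0.0917] tilt [-0.002 -0.    -1.   ] q [-0.27  0.39  0.03  2.07 -0.02  0.68  1.27] w 0.276 g 59.6 F [ 1.  -0.1 -1. ] t 31.2
```

```bash
python3 -m crank '[{"delta_rot":[0,0,0],"xyz":[-0.001,-0.001,0.035],"fingers":1},{"delta_rot":[0,0,0],"xyz":[-0.001,-0.001,0.044],"fingers":1},{"delta_rot":[0,0,0],"xyz":[-0.001,-0.001,0.047],"fingers":1},{"delta_rot":[0,0,0],"xyz":[-0.001,-0.001,0.049],"fingers":1},{"delta_rot":[0,0,0],"xyz":[-0.001,-0.001,0.049],"fingers":1}]'
```

```text
t: 31.75
eef_pos: [0.5058, 0.0605, 0.0441]
tool_rot: [0.001, 0.036, 0.999, 0.0]
contact_force: [0.1, -0.8, -2.0]
gripper_width: 0.273
grasp_force: 59.6
```

```bash
python3 -m crank '[{"delta_rot":[0,0,0],"xyz":[0,0,0.002],"fingers":1},{"delta_rot":[0,0,0],"xyz":[0,0,0.003],"fingers":1},{"delta_rot":[0,0,0],"xyz":[0,0,0.003],"fingers":1}]'
```

```text
t: 32.05
eef_pos: [0.5061, 0.0605, 0.0432]
tool_rot: [0.001, 0.036, 0.999, 0.0]
contact_force: [-7.9, -1.4, 26.0]
gripper_width: 0.274
grasp_force: 62.8
```

```bash
python3 -m crank '[{"delta_rot":[0,0,0],"xyz":[0,0,-0.003],"fingers":0},{"delta_rot":[0,0,0],"xyz":[0,0,-0.003],"fingers":0},{"delta_rot":[0,0,0],"xyz":[0,0,-0.003],"fingers":0},{"delta_rot":[0,0,0],"xyz":[0,0,-0.04],"fingers":0},{"delta_rot":[0,0,0],"xyz":[0,0,-0.08],"fingers":0},{"delta_rot":[0,0,0],"xyz":[0,0,-0.11],"fingers":-1},{"delta_rot":[0,0,0],"xyz":[0,0,-0.11],"fingers":-1}]'
python3 - <<'E'
from h import *
for n in("side","top"):
    c=cam(n)
    for d in cut_out(n,"chock")[:3]:
        a=axis(d["pixels"]);print(n,round(d["score"],2),np.round(d["pixel"]),a,np.round(at(c,a[0],.036),3))
s=pieces("side",.055,k=5)
im=cam("side")["img"][150:290,225:345,::-1];cv2.imwrite("pics/chk2.png",cv2.resize(im,None,fx=4.2,fy=4.2,interpolation=cv2.INTER_CUBIC))
o=np.array([225,150])
for nm,P,yaw,l in(("chock",(.377,.189,.056),-6.5,.045),("n4",(.5053,.0599,.0549),-4.12,.06)):
  y=np.radians(yaw)
  for dx in(-l,0,l): print(nm,dx,np.round((proj(s,np.array(P)+[dx*np.cos(y),dx*np.sin(y),0])-o)*4.2))
go(.392,.187,.12,83.5)
E
```

```text
t: 32.75
eef_pos: [0.5081, 0.0611, 0.1541]
tool_rot: [0.004, 0.036, 0.999, 0.001]
contact_force: [0.6, 0.4, 0.6]
gripper_width: 0.823
grasp_force: 0.0
side 0.47 [289. 178.] ((296.2500305175781, 183.25001525878906), (28.991378784179688, 9.899494171142578), 45.0) [0.377 0.183 0.036]
side 0.16 [347. 189.] ((347.1844482421875, 186.0361785888672), (38.69780731201172, 75.63396453857422), 49.76364517211914) [0.505 0.29  0.036]
top 0.63 [224. 243.] ((227.7091064453125, 241.8968505859375), (16.382963180541992, 33.84375), 7.431407928466797) [0.377 0.193 0.036]
side 0.89 [286. 234.] [43. 15.] pos [498.   0.] px-pos [496.  -4.] yaw -5.4
side 0.83 [273. 245.] [45. 16.] pos [496. -57.] px-pos [499. -60.] yaw -6.5
side 0.68 [301. 224.] [44. 16.] pos [506.  58.] px-pos [515.  63.] yaw -4.1
chock -0.045 [268.  86.]
chock 0 [306. 118.]
chock 0.045 [345. 152.]
n4 -0.06 [262. 258.]
n4 0 [320. 307.]
n4 0.06 [380. 358.]
xyz [0.1211 0.1183 0.0292] az 2.4 cur 85.9 tcp [0.5044 0.0603 0.149 ] tilt [-0.002 -0.001 -1.   ] q [-0.27  0.31  0.04  2.03 -0.02  0.81  1.27] w 1.002 g 0.0 F [-0.2 -0.3 -0.5] t 33.1
```

View pics/chk2.png

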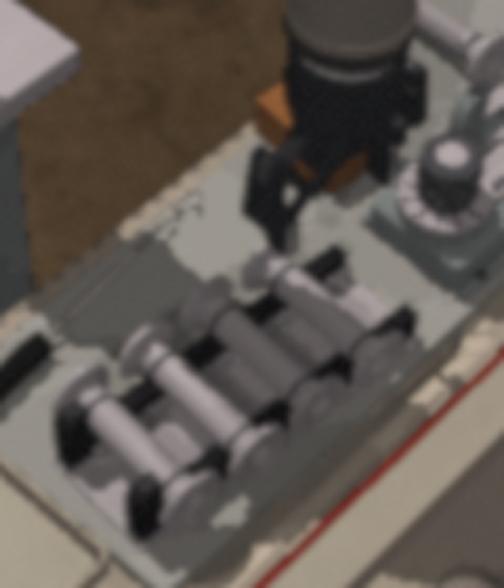

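All four pieces lie in the notches (chk2: rims at (80,385), (145,345), (205,300), (265,265)); the chock is where it was. Going for the chock.

```bash
python3 -m crank '[{"delta_rot":[0,0,1],"xyz":[0.03,0.03,0],"fingers":-1},{"delta_rot":[0,0,2.4],"xyz":[0.065,0.065,0],"fingers":-1},{"delta_rot":[0,0,2.4],"xyz":[0.1,0.1,0.01],"fingers":-1},{"delta_rot":[0,0,2.4],"xyz":[0.122,0.12,0.03],"fingers":-1},{"delta_rot":[0,0,2.4],"xyz":[0.122,0.12,0.055],"fingers":-1},{"delta_rot":[0,0,2.4],"xyz":[0.122,0.12,0.055],"fingers":-1},{"delta_rot":[0,0,2.4],"xyz":[0.122,0.12,0.055],"fingers":-1}]'
python3 - <<'E'
from h import *
go(.390,.1885,.038,83.5)
E
```

```text
t: 33.8
eef_pos: [0.3921, 0.1883, 0.095]
tool_rot: [-0.001, 0.057, 0.998, -0.001]
contact_force: [0.8, 0.0, 0.1]
gripper_width: 1.002
grasp_force: 0.0
xyz [ 0.002 -0.     0.057] az -0.0 cur 83.5 tcp [0.3921 0.1883 0.095 ] tilt [-0.001 -0.001 -1.   ] q [-0.55  0.29 -0.05  2.23  0.02  0.63  0.84] w 1.002 g 0.0 F [0.8 0.  0.1] t 33.8
```

```bash
python3 -m crank '[{"delta_rot":[0,0,0],"xyz":[0.002,0,0.03],"fingers":-1},{"delta_rot":[0,0,0],"xyz":[0.002,0,0.057],"fingers":-1},{"delta_rot":[0,0,0],"xyz":[0.002,0,0.057],"fingers":-1},{"delta_rot":[0,0,0],"xyz":[0.002,0,0.057],"fingers":1},{"delta_rot":[0,0,0],"xyz":[0.002,0,0.057],"fingers":1},{"delta_rot":[0,0,0],"xyz":[0.002,0,0.057],"fingers":1},{"delta_rot":[0,0,0],"xyz":[0.002,0,0.057],"fingers":1},{"delta_rot":[0,0,0],"xyz":[0.002,0,0.057],"fingers":1}]' 60
python3 -m crank '[{"delta_rot":[0,0,0],"xyz":[0,0,-0.03],"fingers":1},{"delta_rot":[0,0,0],"xyz":[0,0,-0.07],"fingers":1},{"delta_rot":[0,0,0],"xyz":[0,0,-0.09],"fingers":1},{"delta_rot":[0,0,0],"xyz":[0,0,-0.09],"fingers":1}]'
python3 - <<'E'
from h import *
o=telemetry.get_obs()
# land4, chock centre 4 mm beyond; TCP 12 mm towards +x of chock centre
X,Y,u,v=.4998,-.0159,np.array([.9974,-.0718]),np.array([.0718,.9974])
p=np.array([X,Y])+v*(-.098+.174+.0345+.004)+u*.012;print(p)
go(p[0],p[1],.12,85.9)
E
```

```text
t: 34.6
eef_pos: [0.3912, 0.1896, 0.0397]
tool_rot: [0.001, 0.057, 0.998, 0.001]
contact_force: [-2.2, -1.1, 9.9]
gripper_width: 0.448
grasp_force: 60.1
t: 35.0
eef_pos: [0.3921, 0.1903, 0.1315]
tool_rot: [0.003, 0.057, 0.998, 0.002]
contact_force: [-1.1, 0.6, -1.3]
gripper_width: 0.452
grasp_force: 61.9
[0.5199899 0.0974407]
xyz [-0.1375 -0.0777  0.0119] az -2.4 cur 83.5 tcp [0.3921 0.1903 0.1315] tilt [ 0.006  0.004 -1.   ] q [-0.55  0.22 -0.05  2.2   0.02  0.71  0.84] w 0.452 g 61.9 F [-1.1  0.6 -1.3] t 35.0
```

```bash
python3 -m crank '[{"delta_rot":[0,0,-1],"xyz":[-0.035,-0.02,0],"fingers":1},{"delta_rot":[0,0,-2.4],"xyz":[-0.07,-0.04,0],"fingers":1},{"delta_rot":[0,0,-2.4],"xyz":[-0.105,-0.06,0],"fingers":1},{"delta_rot":[0,0,-2.4],"xyz":[-0.137,-0.079,0],"fingers":1},{"delta_rot":[0,0,-2.4],"xyz":[-0.137,-0.079,0.02],"fingers":1},{"delta_rot":[0,0,-2.4],"xyz":[-0.137,-0.079,0.04],"fingers":1},{"delta_rot":[0,0,-2.4],"xyz":[-0.137,-0.079,0.045],"fingers":1},{"delta_rot":[0,0,-2.4],"xyz":[-0.137,-0.079,0.045],"fingers":1}]'
python3 - <<'E'
from h import *
go(.520,.0975,.0697,85.9)
E
```

```text
t: 35.8
eef_pos: [0.5161, 0.095, 0.0821]
tool_rot: [-0.001, 0.036, 0.999, -0.0]
contact_force: [0.7, 0.2, -1.1]
gripper_width: 0.456
grasp_force: 61.8
xyz [-0.0037  0.0028  0.0124] az 0.0 cur 85.9 tcp [0.5161 0.095  0.0821] tilt [-0.003 -0.001 -1.   ] q [-0.31  0.43  0.01  2.04 -0.01  0.67  1.21] w 0.456 g 61.8 F [ 0.7  0.2 -1.1] t 35.8
```

```bash
python3 -m crank '[{"delta_rot":[0,0,0],"xyz":[-0.002,0.003,0],"fingers":1},{"delta_rot":[0,0,0],"xyz":[-0.002,0.003,0.006],"fingers":1},{"delta_rot":[0,0,0],"xyz":[-0.002,0.003,0.01],"fingers":1},{"delta_rot":[0,0,0],"xyz":[-0.002,0.003,0.012],"fingers":1},{"delta_rot":[0,0,0],"xyz":[-0.002,0.003,0.012],"fingers":1}]'
python3 - <<'E'
from h import *
go(.520,.0975,.0697,85.9)
E
```

```text
t: 36.3
eef_pos: [0.5192, 0.0979, 0.071]
tool_rot: [-0.0, 0.036, 0.999, -0.0]
contact_force: [-0.0, -1.1, -1.3]
gripper_width: 0.444
grasp_force: 61.8
xyz [-0.0008 -0.0004  0.0013] az -0.0 cur 85.9 tcp [0.5192 0.0979 0.071 ] tilt [-0.001 -0.    -1.   ] q [-0.31  0.46  0.01  2.04 -0.01  0.65  1.2 ] w 0.444 g 61.8 F [-0.  -1.1 -1.3] t 36.3
```

```bash
python3 -m crank '[{"delta_rot":[0,0,0],"xyz":[0,-0.001,0],"fingers":1},{"delta_rot":[0,0,0],"xyz":[0,-0.002,0],"fingers":1},{"delta_rot":[0,0,0],"xyz":[0,-0.002,0],"fingers":1}]' | grep -E "eef|contact"
python3 -m crank '[{"delta_rot":[0,0,0],"xyz":[0,-0.001,0],"fingers":1},{"delta_rot":[0,0,0],"xyz":[0,-0.001,0],"fingers":1}]' | grep -E "eef|contact"
python3 -m crank '[{"delta_rot":[0,0,0],"xyz":[0,-0.001,0],"fingers":1},{"delta_rot":[0,0,0],"xyz":[0,-0.001,0],"fingers":1}]' | grep -E "eef|contact"
python3 -m crank '[{"delta_rot":[0,0,0],"xyz":[0,-0.001,0],"fingers":1},{"delta_rot":[0,0,0],"xyz":[0,-0.001,0],"fingers":1}]' | grep -E "eef|contact"
```

```text
eef_pos: [0.5195, 0.0957, 0.0713]
contact_force: [0.2, 0.4, -1.8]
eef_pos: [0.5193, 0.0948, 0.0713]
contact_force: [0.4, -0.2, -1.1]
eef_pos: [0.5192, 0.0938, 0.0712]
contact_force: [-0.8, -0.2, -1.3]
eef_pos: [0.5192, 0.0928, 0.0712]
contact_force: [-0.4, 0.6, -1.3]
```

```bash
python3 -m crank '[{"delta_rot":[0,0,0],"xyz":[0,-0.001,0],"fingers":1},{"delta_rot":[0,0,0],"xyz":[0,-0.001,0],"fingers":1}]' | grep -E "eef|contact"
python3 -m crank '[{"delta_rot":[0,0,0],"xyz":[0,-0.001,0],"fingers":1},{"delta_rot":[0,0,0],"xyz":[0,-0.001,0],"fingers":1}]' | grep -E "eef|contact"
python3 -m crank '[{"delta_rot":[0,0,0],"xyz":[0,-0.001,0],"fingers":1},{"delta_rot":[0,0,0],"xyz":[0,-0.001,0],"fingers":1}]' | grep -E "eef|contact"
```

```text
eef_pos: [0.5191, 0.0918, 0.0712]
contact_force: [0.5, -0.0, -1.8]
eef_pos: [0.519, 0.0908, 0.0712]
contact_force: [-0.5, -0.5, -1.3]
eef_pos: [0.519, 0.09, 0.0712]
contact_force: [0.5, 0.4, -1.7]
```

```bash
python3 -m crank '[{"delta_rot":[0,0,0],"xyz":[0,-0.001,0],"fingers":1},{"delta_rot":[0,0,0],"xyz":[0,-0.001,0],"fingers":1}]' | grep -E "eef|contact"
python3 -m crank '[{"delta_rot":[0,0,0],"xyz":[0,-0.001,0],"fingers":1},{"delta_rot":[0,0,0],"xyz":[0,-0.001,0],"fingers":1}]' | grep -E "eef|contact"
python3 -c "
from h import *
pieces('side',.055,k=4);pieces('top',.055,k=5)"
```

```text
eef_pos: [0.519, 0.0896, 0.0714]
contact_force: [0.1, 1.7, -0.2]
eef_pos: [0.5191, 0.0891, 0.0715]
contact_force: [-0.2, 5.2, 0.7]
side 0.9 [286. 234.] [44. 16.] pos [498.   0.] px-pos [499.   1.] yaw -4.2
side 0.75 [273. 245.] [43. 16.] pos [496. -56.] px-pos [502. -62.] yaw -6.5
side 0.65 [301. 224.] [43. 16.] pos [505.  59.] px-pos [516.  60.] yaw -6.5
top 0.89 [317. 197.] [12. 44.] pos [497. -56.] px-pos [484. -61.] yaw -2.9
top 0.66 [298. 190.] [31. 15.] pos [519.  -4.] px-pos [525.  -2.] yaw -1.1
```

```bash
python3 -m crank '[{"delta_rot":[0,0,0],"xyz":[0,0.0025,0],"fingers":1},{"delta_rot":[0,0,0],"xyz":[0,0.0025,0.001],"fingers":1},{"delta_rot":[0,0,0],"xyz":[0,0.0025,0.002],"fingers":1},{"delta_rot":[0,0,0],"xyz":[0,0.0025,0.002],"fingers":1}]'

```

```text
t: 38.8
eef_pos: [0.5188, 0.0899, 0.0698]
tool_rot: [-0.0, 0.036, 0.999, -0.0]
contact_force: [-3.5, 0.8, 9.9]
gripper_width: 0.449
grasp_force: 63.0
```

```bash
python3 -m crank '[{"delta_rot":[0,0,0],"xyz":[0,0,0],"fingers":-0.3},{"delta_rot":[0,0,0],"xyz":[0,0,0],"fingers":-0.3},{"delta_rot":[0,0,0],"xyz":[0,0,0],"fingers":-0.3},{"delta_rot":[0,0,0],"xyz":[0,0,-0.03],"fingers":-0.3},{"delta_rot":[0,0,0],"xyz":[0,0,-0.07],"fingers":-0.3},{"delta_rot":[0,0,0],"xyz":[0.03,0.03,-0.08],"fingers":-0.3},{"delta_rot":[0,0,0],"xyz":[0.06,0.07,-0.08],"fingers":-0.3},{"delta_rot":[0,0,0],"xyz":[0.08,0.11,-0.08],"fingers":-0.3},{"delta_rot":[0,0,0],"xyz":[0.1,0.15,-0.08],"fingers":-0.3},{"delta_rot":[0,0,0],"xyz":[0.11,0.19,-0.08],"fingers":-0.3}]'
python3 - <<'E'
from h import *
pieces("side",.041,"piece_next",3);pieces("top",.041,"piece_next",3)
s=cam("side")
for d in cut_out("side","chock")[:2]:print(d["score"],d["pixel"],at(s,d["pixel"],.076))
go(.375,.359,.10,85)
E
```

```text
t: 39.8
eef_pos: [0.4211, 0.2892, 0.1492]
tool_rot: [-0.0, 0.035, 0.999, -0.0]
contact_force: [1.9, -0.2, 0.0]
gripper_width: 0.647
grasp_force: 0.0
side 0.62 [330. 194.] [23. 22.] pos [487. 223.] px-pos [495. 216.] yaw -51.0
side 0.61 [329. 157.] [36. 13.] pos [381. 348.] px-pos [387. 336.] yaw 6.2
side 0.44 [278. 241.] [37. 86.] pos [493. -21.] px-pos [491. -71.] yaw 87.2
0.96 [308.0, 213.2] [0.50488515 0.0894978  0.076     ]
xyz [0.0535 0.069  0.0488] az 0.8 cur 85.8 tcp [0.4233 0.2863 0.1489] tilt [-0.    -0.001 -1.   ] q [-0.66  0.31 -0.07  2.02  0.03  0.81  0.75] w 0.648 g 0.0 F [ 0.4 -0.6  0.1] t 40.1
```

```bash
python3 -m crank '[{"delta_rot":[0,0,0.8],"xyz":[0.025,0.035,0],"fingers":-0.2},{"delta_rot":[0,0,0.8],"xyz":[0.052,0.072,0.01],"fingers":-0.2},{"delta_rot":[0,0,0.8],"xyz":[0.052,0.072,0.04],"fingers":-0.2},{"delta_rot":[0,0,0.8],"xyz":[0.052,0.072,0.06],"fingers":-0.2},{"delta_rot":[0,0,0.8],"xyz":[0.052,0.072,0.06],"fingers":-0.2},{"delta_rot":[0,0,0.8],"xyz":[0.052,0.072,0.06],"fingers":-0.2}]'
python3 - <<'E'
from h import *
go(.374,.359,.025,84.9)
E
```

```text
t: 40.7
eef_pos: [0.377, 0.3621, 0.0894]
tool_rot: [-0.0, 0.044, 0.999, -0.001]
contact_force: [0.2, 0.0, 0.9]
gripper_width: 0.599
grasp_force: 0.0
xyz [ 0.0027 -0.0033  0.0644] az 0.1 cur 85.0 tcp [0.377  0.3621 0.0894] tilt [-0.    -0.001 -1.   ] q [-0.8   0.42 -0.1   2.03  0.06  0.69  0.54] w 0.599 g 0.0 F [0.2 0.  0.9] t 40.7
```

```bash
python3 -m crank '[{"delta_rot":[0,0,0],"xyz":[0.002,-0.003,0.035],"fingers":-0.2},{"delta_rot":[0,0,0],"xyz":[0.002,-0.003,0.064],"fingers":-0.2},{"delta_rot":[0,0,0],"xyz":[0.002,-0.003,0.064],"fingers":-0.2},{"delta_rot":[0,0,0],"xyz":[0.002,-0.003,0.064],"fingers":1},{"delta_rot":[0,0,0],"xyz":[0.002,-0.003,0.064],"fingers":1},{"delta_rot":[0,0,0],"xyz":[0.002,-0.003,0.064],"fingers":1},{"delta_rot":[0,0,0],"xyz":[0.002,-0.003,0.064],"fingers":1},{"delta_rot":[0,0,0],"xyz":[0.002,-0.003,0.064],"fingers":1}]' 60
python3 -m crank '[{"delta_rot":[0,0,0],"xyz":[0,0,-0.04],"fingers":1},{"delta_rot":[0,0,0],"xyz":[0,0,-0.085],"fingers":1},{"delta_rot":[0,0,0],"xyz":[0,0,-0.13],"fingers":1},{"delta_rot":[0,0,0],"xyz":[0,0,-0.145],"fingers":1},{"delta_rot":[0,0,0],"xyz":[0,0,-0.145],"fingers":1}]'
python3 - <<'E'
from h import *
pieces("side",.19,"piece_next",3)
go(.5125,.300,.17,87.6)
E
```

```text
t: 41.5
eef_pos: [0.3753, 0.3617, 0.0271]
tool_rot: [0.001, 0.043, 0.999, 0.001]
contact_force: [0.5, -0.3, 8.6]
gripper_width: 0.272
grasp_force: 58.8
t: 42.0
eef_pos: [0.3752, 0.3621, 0.1736]
tool_rot: [0.002, 0.043, 0.999, 0.003]
contact_force: [0.7, -0.3, -2.3]
gripper_width: 0.27
grasp_force: 59.5
side 0.76 [334. 127.] [38. 14.] pos [389. 340.] px-pos [423. 347.] yaw 15.1
side 0.52 [279. 241.] [38. 88.] pos [563. -97.] px-pos [ 561. -139.] yaw 86.1
xyz [-0.1435 -0.0481 -0.    ] az -2.5 cur 85.1 tcp [0.3736 0.3602 0.17  ] tilt [-0. -0. -1.] q [-0.8   0.3  -0.11  1.98  0.04  0.86  0.56] w 0.27 g 59.5 F [ 0.3 -0.6 -2.6] t 42.1
```

```bash
python3 -m crank '[{"delta_rot":[0,0,0],"xyz":[-0.035,-0.013,0],"fingers":1},{"delta_rot":[0,0,-1],"xyz":[-0.07,-0.026,0],"fingers":1},{"delta_rot":[0,0,-2.5],"xyz":[-0.105,-0.038,0],"fingers":1},{"delta_rot":[0,0,-2.5],"xyz":[-0.135,-0.05,0],"fingers":1},{"delta_rot":[0,0,-2.5],"xyz":[-0.1435,-0.05,0],"fingers":1},{"delta_rot":[0,0,-2.5],"xyz":[-0.1435,-0.05,0],"fingers":1},{"delta_rot":[0,0,-2.5],"xyz":[-0.1435,-0.05,0],"fingers":1}]'
python3 - <<'E'
from h import *
go(.5125,.298,.071,87.6)
E
```

```text
t: 42.8
eef_pos: [0.5108, 0.2991, 0.1688]
tool_rot: [-0.001, 0.02, 1.0, -0.0]
contact_force: [0.2, -0.4, -1.5]
gripper_width: 0.272
grasp_force: 59.5
xyz [-0.0021 -0.0009  0.0978] az 0.1 cur 87.7 tcp [0.5108 0.2991 0.1688] tilt [-0.003 -0.001 -1.   ] q [-0.59  0.41 -0.06  1.82  0.03  0.92  0.87] w 0.272 g 59.5 F [ 0.2 -0.4 -1.5] t 42.8
```

```bash
python3 -m crank '[{"delta_rot":[0,0,0],"xyz":[0,0,0.035],"fingers":1},{"delta_rot":[0,0,0],"xyz":[0,0,0.07],"fingers":1},{"delta_rot":[0,0,0],"xyz":[0,0,0.09],"fingers":1},{"delta_rot":[0,0,0],"xyz":[0,0,0.097],"fingers":1},{"delta_rot":[0,0,0],"xyz":[0,0,0.1],"fingers":1},{"delta_rot":[0,0,0],"xyz":[0,0,0.1],"fingers":1}]'
```

```text
t: 43.4
eef_pos: [0.5101, 0.2993, 0.0745]
tool_rot: [-0.001, 0.02, 1.0, -0.001]
contact_force: [-13.3, -8.9, 40.5]
gripper_width: 0.271
grasp_force: 64.3
```

```bash
python3 -m crank '[{"delta_rot":[0,0,0],"xyz":[0,0,-0.006],"fingers":1},{"delta_rot":[0,0,0],"xyz":[0,0,-0.006],"fingers":1}]'
python3 - <<'E'
from h import *
s=cam("side");c=cam("top")
f=lambda im,b,k:cv2.resize(im[b[1]:b[3],b[0]:b[2],::-1],None,fx=k,fy=k,interpolation=cv2.INTER_CUBIC)
a=f(s["img"],(310,120,400,205),7);b=f(c["img"],(155,160,235,230),2)
im=np.zeros((595,800,3),np.uint8);im[:,:630]=a;im[:b.shape[0],630:630+b.shape[1]]=b
cv2.imwrite("pics/vise.png",im)
o=telemetry.get_obs();t=o["eef_pos"];print(t)
for h in(.014,.008):
  for dx in(-.06,0,.06):print(h,dx,np.round((proj(s,[t[0]+dx,t[1]-.042*dx,t[2]+h])-[310,120])*7))
for dx in(-.038,.038):print("rest",np.round((proj(s,[.512+dx,.289,.069])-[310,120])*7), "fixed top",np.round((proj(s,[.512+dx,.272,.100])-[310,120])*7))
print("lug",np.round((proj(s,[.5168,.3825,.108])-[310,120])*7))
E
```

```text
t: 43.6
eef_pos: [0.5117, 0.3001, 0.0773]
tool_rot: [0.0, 0.02, 1.0, 0.001]
contact_force: [1.4, 1.0, -2.7]
gripper_width: 0.273
grasp_force: 59.6
[0.51175137 0.29945463 0.07609084]
0.014 -0.06 [200. 311.]
0.014 0 [300. 380.]
0.014 0.06 [403. 452.]
0.008 -0.06 [198. 320.]
0.008 0 [298. 389.]
0.008 0.06 [401. 461.]
rest [215. 382.] fixed top [200. 355.]
rest [346. 467.] fixed top [334. 442.]
lug [422. 265.]
```

View pics/vise.png

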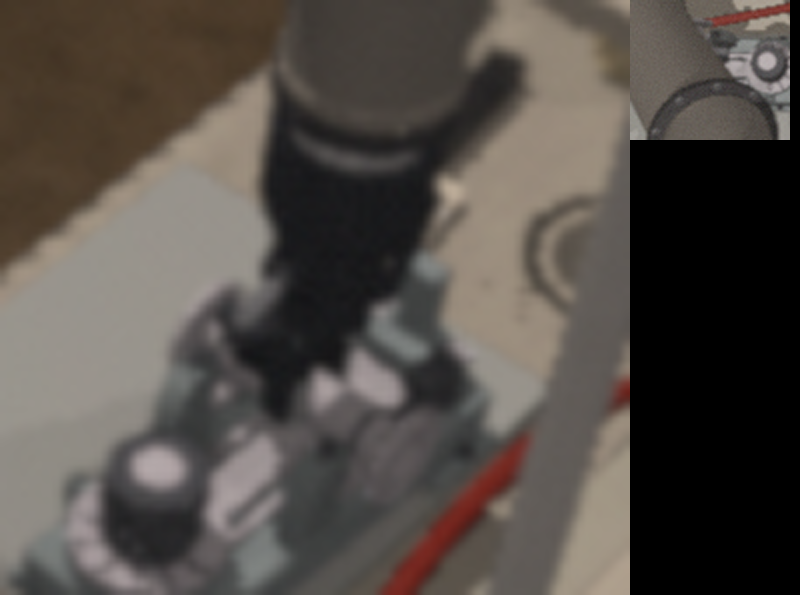

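The piece slipped about 6 mm down in the grip (rims at (205,325), (395,460)), so the contact was simply the rests. The lug at (428,258) confirms the jaw is open. Seat and release.

```bash
python3 -m crank '[{"delta_rot":[0,0,0],"xyz":[0,0,0.001],"fingers":1},{"delta_rot":[0,0,0],"xyz":[0,0,0.002],"fingers":1},{"delta_rot":[0,0,0],"xyz":[0,0,0.002],"fingers":1}]'
python3 -m crank '[{"delta_rot":[0,0,0],"xyz":[0,0,0],"fingers":-0.1},{"delta_rot":[0,0,0],"xyz":[0,0,0],"fingers":-0.1},{"delta_rot":[0,0,0],"xyz":[0,0,0],"fingers":-0.1},{"delta_rot":[0,0,0],"xyz":[0,0,-0.04],"fingers":-0.1},{"delta_rot":[0,0,0],"xyz":[0,0,-0.08],"fingers":-0.1},{"delta_rot":[0,0,8],"xyz":[0,0.04,-0.09],"fingers":-1},{"delta_rot":[0,0,16],"xyz":[0,0.083,-0.09],"fingers":-1},{"delta_rot":[0,0,24],"xyz":[0,0.083,-0.09],"fingers":-1},{"delta_rot":[0,0,32],"xyz":[0,0.083,-0.09],"fingers":-1},{"delta_rot":[0,0,40],"xyz":[0,0.083,-0.09],"fingers":-1}]'
python3 -m crank '[{"delta_rot":[0,0,8],"xyz":[0,0,0],"fingers":-1},{"delta_rot":[0,0,16],"xyz":[0,0,0],"fingers":-1},{"delta_rot":[0,0,24],"xyz":[0,0,0],"fingers":-1},{"delta_rot":[0,0,32],"xyz":[0,0,0],"fingers":-1},{"delta_rot":[0,0,40],"xyz":[0,0,0],"fingers":-1},{"delta_rot":[0,0,48],"xyz":[0,0,0],"fingers":-1},{"delta_rot":[0,0,50],"xyz":[0,0,0],"fingers":-1},{"delta_rot":[0,0,50],"xyz":[0,0,0],"fingers":-1}]'
python3 - <<'E'
from h import *
go(.5165,.3825,.08,-2.4)
pieces("side",.082,"piece_next",3)
E
```

```text
t: 44.0
eef_pos: [0.5121, 0.2995, 0.0749]
tool_rot: [-0.0, 0.021, 1.0, 0.0]
contact_force: [-4.1, 0.4, 11.5]
gripper_width: 0.272
grasp_force: 61.1
t: 45.0
eef_pos: [0.5159, 0.3816, 0.1636]
tool_rot: [-0.0, 0.364, 0.931, -0.0]
contact_force: [-0.4, -0.5, 0.4]
gripper_width: 1.001
grasp_force: 0.0
t: 45.8
eef_pos: [0.5159, 0.3814, 0.1637]
tool_rot: [0.0, 0.722, 0.692, -0.0]
contact_force: [0.3, -0.5, -0.5]
gripper_width: 1.001
grasp_force: 0.0
xyz [0.0012 0.0006 0.0837] az -0.0 cur -2.4 tcp [0.5159 0.3814 0.1637] tilt [-0.    -0.001 -1.   ] q [-0.95  0.5   0.3   1.72 -0.18  0.95 -0.63] w 1.001 g 0.0 F [ 0.3 -0.5 -0.5] t 45.8
side 0.84 [354. 175.] [40. 14.] pos [511. 307.] px-pos [521. 294.] yaw -9.3
```

```bash
python3 -m crank '[{"delta_rot":[0,0,0],"xyz":[0.001,0,0.04],"fingers":-1},{"delta_rot":[0,0,0],"xyz":[0.001,0,0.07],"fingers":-1},{"delta_rot":[0,0,0],"xyz":[0.001,0,0.083],"fingers":-1},{"delta_rot":[0,0,0],"xyz":[0.001,0,0.083],"fingers":-1},{"delta_rot":[0,0,0],"xyz":[0.001,0,0.083],"fingers":1},{"delta_rot":[0,0,0],"xyz":[0.001,0,0.083],"fingers":1},{"delta_rot":[0,0,0],"xyz":[0.001,0,0.083],"fingers":1},{"delta_rot":[0,0,0],"xyz":[0.001,0,0.083],"fingers":1},{"delta_rot":[0,0,0],"xyz":[0.001,0,0.083],"fingers":1},{"delta_rot":[0,0,0],"xyz":[0.001,0,0.083],"fingers":1}]' 60
python3 -m crank '[{"delta_rot":[0,0,0],"xyz":[-0.004,0,0],"fingers":1},{"delta_rot":[0,0,0],"xyz":[-0.008,0,0],"fingers":1},{"delta_rot":[0,0,0],"xyz":[-0.012,0,0],"fingers":1},{"delta_rot":[0,0,0],"xyz":[-0.016,0,0],"fingers":1},{"delta_rot":[0,0,0],"xyz":[-0.02,0,0],"fingers":1},{"delta_rot":[0,0,0],"xyz":[-0.024,0,0],"fingers":1},{"delta_rot":[0,0,0],"xyz":[-0.027,0,0],"fingers":1},{"delta_rot":[0,0,0],"xyz":[-0.029,0,0],"fingers":1},{"delta_rot":[0,0,0],"xyz":[-0.029,0,0],"fingers":1}]'
```

```text
t: 46.9
eef_pos: [0.5166, 0.3828, 0.0822]
tool_rot: [-0.0, 0.722, 0.692, 0.001]
contact_force: [-0.6, -0.5, 6.0]
gripper_width: 0.221
grasp_force: 59.0
t: 47.8
eef_pos: [0.5152, 0.3539, 0.0822]
tool_rot: [-0.0, 0.722, 0.692, 0.001]
contact_force: [-1.2, 1.9, 7.3]
gripper_width: 0.221
grasp_force: 59.5
```

```bash
python3 -m crank '[{"delta_rot":[0,0,0],"xyz":[-0.001,0,0],"fingers":1},{"delta_rot":[0,0,0],"xyz":[-0.002,0,0],"fingers":1},{"delta_rot":[0,0,0],"xyz":[-0.003,0,0],"fingers":1},{"delta_rot":[0,0,0],"xyz":[-0.004,0,0],"fingers":1},{"delta_rot":[0,0,0],"xyz":[-0.004,0,0],"fingers":1}]'
python3 -c "
from h import *
go(.5152,.3513,.08,-2.4)"
```

```text
t: 48.3
eef_pos: [0.5151, 0.3512, 0.0822]
tool_rot: [-0.001, 0.722, 0.692, 0.002]
contact_force: [-0.4, 3.8, 6.3]
gripper_width: 0.217
grasp_force: 59.3
xyz [0.0001 0.0001 0.0022] az 0.0 cur -2.4 tcp [0.5151 0.3512 0.0822] tilt [ 0.001  0.003 -1.   ] q [-0.9   0.57  0.27  1.82 -0.21  0.77 -0.56] w 0.217 g 59.3 F [-0.4  3.8  6.3] t 48.3
```

```bash
python3 -m crank '[{"delta_rot":[0,0,0],"xyz":[-0.001,0,0],"fingers":1},{"delta_rot":[0,0,0],"xyz":[-0.0025,0,0],"fingers":1},{"delta_rot":[0,0,0],"xyz":[-0.0025,0,0],"fingers":1}]'
python3 -m crank '[{"delta_rot":[0,0,0],"xyz":[-0.001,0,0],"fingers":1},{"delta_rot":[0,0,0],"xyz":[-0.002,0,0],"fingers":1},{"delta_rot":[0,0,0],"xyz":[-0.002,0,0],"fingers":1}]'
```

```text
t: 48.6
eef_pos: [0.5151, 0.3511, 0.0822]
tool_rot: [-0.001, 0.721, 0.693, 0.003]
contact_force: [1.4, 9.1, 0.8]
gripper_width: 0.22
grasp_force: 58.9
t: 48.9
eef_pos: [0.5151, 0.351, 0.0822]
tool_rot: [-0.002, 0.721, 0.693, 0.004]
contact_force: [2.2, 13.8, -1.5]
gripper_width: 0.223
grasp_force: 58.8
```

```bash
python3 -m crank '[{"delta_rot":[0,0,0],"xyz":[0.004,0,0],"fingers":1},{"delta_rot":[0,0,0],"xyz":[0.004,0,0],"fingers":-1},{"delta_rot":[0,0,0],"xyz":[0.004,0,0],"fingers":-1},{"delta_rot":[0,0,0],"xyz":[0.004,0,0],"fingers":-1},{"delta_rot":[0,0,0],"xyz":[0.004,0,-0.04],"fingers":-1},{"delta_rot":[0,0,0],"xyz":[0.004,0,-0.09],"fingers":-1},{"delta_rot":[0,0,-8],"xyz":[-0.03,0,-0.095],"fingers":-1},{"delta_rot":[0,0,-16],"xyz":[-0.07,0,-0.095],"fingers":-1},{"delta_rot":[0,0,-24],"xyz":[-0.11,0,-0.095],"fingers":-1},{"delta_rot":[0,0,-32],"xyz":[-0.15,0,-0.095],"fingers":-1}]'
python3 -m crank '[{"delta_rot":[0,0,-8],"xyz":[0,0,0],"fingers":-1},{"delta_rot":[0,0,-16],"xyz":[0,0,0],"fingers":-1},{"delta_rot":[0,0,-24],"xyz":[0,0,0],"fingers":-1},{"delta_rot":[0,0,-32],"xyz":[0,0,0],"fingers":-1},{"delta_rot":[0,0,-40],"xyz":[0,0,0],"fingers":-1},{"delta_rot":[0,0,-48],"xyz":[0,0,0],"fingers":-1},{"delta_rot":[0,0,-56],"xyz":[0,0,0],"fingers":-1},{"delta_rot":[0,0,-56],"xyz":[0,0,0],"fingers":-1}]'
python3 - <<'E'
from h import *
go(.508,.195,.082,86)
s=cam("side")
for t in("jaw_lug","collar_grip","piece_next","chock"):
    print(t,[(round(d["score"],2),np.round(d["pixel"],1)) for d in cut_out("side",t)[:2]])
E
```

```text
t: 49.9
eef_pos: [0.5078, 0.1929, 0.1761]
tool_rot: [0.0, 0.501, 0.866, -0.0]
contact_force: [1.0, -0.4, 0.4]
gripper_width: 1.0
grasp_force: 0.0
t: 50.7
eef_pos: [0.508, 0.1943, 0.1759]
tool_rot: [-0.0, 0.038, 0.999, -0.0]
contact_force: [0.9, 0.0, -0.5]
gripper_width: 1.001
grasp_force: 0.0
xyz [0.     0.0008 0.0939] az -0.4 cur 85.6 tcp [0.508  0.1943 0.1759] tilt [-0.001 -0.    -1.   ] q [-0.5   0.33  0.03  1.93 -0.01  0.89  1.02] w 1.001 g 0.0 F [ 0.9  0.  -0.5] t 50.7
jaw_lug [(0.72, array([356.5, 171.7])), (0.64, array([284.9, 234. ]))]
collar_grip [(0.78, array([329.1, 194.7])), (0.45, array([267.3, 250. ]))]
piece_next [(0.52, array([350.7, 180. ])), (0.19, array([270.8, 250.2]))]
chock [(0.94, array([307.9, 212.9])), (0.43, array([341.8, 192.1]))]
```

```bash
python3 -m crank '[{"delta_rot":[0,0,0],"xyz":[0,0.001,0.04],"fingers":-1},{"delta_rot":[0,0,0],"xyz":[0,0.001,0.08],"fingers":-1},{"delta_rot":[0,0,0],"xyz":[0,0.001,0.094],"fingers":-1},{"delta_rot":[0,0,0],"xyz":[0,0.001,0.094],"fingers":-1},{"delta_rot":[0,0,0],"xyz":[0,0.001,0.094],"fingers":1},{"delta_rot":[0,0,0],"xyz":[0,0.001,0.094],"fingers":1},{"delta_rot":[0,0,0],"xyz":[0,0.001,0.094],"fingers":1},{"delta_rot":[0,0,0],"xyz":[0,0.001,0.094],"fingers":1},{"delta_rot":[0,0,0],"xyz":[0,0.001,0.094],"fingers":1},{"delta_rot":[0,0,0],"xyz":[0,0.001,0.094],"fingers":1}]' 60
python3 -c "
from h import *
go(.508,.195,.08);print(telemetry.get_obs()['torque'])"
python3 -m crank '[{"delta_rot":[0,0,6],"xyz":[0,0,0],"fingers":1},{"delta_rot":[0,0,12],"xyz":[0,0,0],"fingers":1},{"delta_rot":[0,0,18],"xyz":[0,0,0],"fingers":1},{"delta_rot":[0,0,24],"xyz":[0,0,0],"fingers":1},{"delta_rot":[0,0,30],"xyz":[0,0,0],"fingers":1},{"delta_rot":[0,0,36],"xyz":[0,0,0],"fingers":1},{"delta_rot":[0,0,42],"xyz":[0,0,0],"fingers":1},{"delta_rot":[0,0,48],"xyz":[0,0,0],"fingers":1},{"delta_rot":[0,0,54],"xyz":[0,0,0],"fingers":1},{"delta_rot":[0,0,60],"xyz":[0,0,0],"fingers":1}]'
python3 -c "
from h import *
go(.508,.195,.08);print(telemetry.get_obs()['torque'])"
```

```text
t: 51.95
eef_pos: [0.5093, 0.194, 0.0843]
tool_rot: [0.001, 0.04, 0.999, -0.001]
contact_force: [-3.1, -6.7, 10.1]
gripper_width: 0.522
grasp_force: 59.7
xyz [0.0014 0.0009 0.0043] az 0 cur 85.5 tcp [0.5093 0.194  0.0843] tilt [ 0.002 -0.002 -1.   ] q [-0.5   0.45  0.02  1.99 -0.01  0.69  1.02] w 0.522 g 59.7 F [-3.1 -6.7 10.1] t 52.0
[-1.42834513  0.5017941   0.00802599]
t: 52.95
eef_pos: [0.5085, 0.1928, 0.0842]
tool_rot: [0.0, 0.536, 0.844, -0.001]
contact_force: [-5.1, -10.0, 14.6]
gripper_width: 0.519
grasp_force: 60.3
xyz [0.0022 0.0005 0.0042] az 0 cur 25.2 tcp [0.5085 0.1928 0.0842] tilt [-0.    -0.002 -1.   ] q [-0.71  0.47  0.29  2.01 -0.2   0.69  0.15] w 0.519 g 60.3 F [ -5.1 -10.   14.6] t 53.0
[-2.12449253  1.13149067  0.18656334]
```

```bash
python3 -m crank '[{"delta_rot":[0,0,6],"xyz":[0,0,0],"fingers":1},{"delta_rot":[0,0,12],"xyz":[0,0,0],"fingers":1},{"delta_rot":[0,0,18],"xyz":[0,0,0],"fingers":1},{"delta_rot":[0,0,24],"xyz":[0,0,0],"fingers":1},{"delta_rot":[0,0,30],"xyz":[0,0,0],"fingers":1},{"delta_rot":[0,0,36],"xyz":[0,0,0],"fingers":1},{"delta_rot":[0,0,42],"xyz":[0,0,0],"fingers":1},{"delta_rot":[0,0,48],"xyz":[0,0,0],"fingers":1},{"delta_rot":[0,0,54],"xyz":[0,0,0],"fingers":1},{"delta_rot":[0,0,60],"xyz":[0,0,0],"fingers":1}]'
python3 -c "
from h import *
go(.508,.195,.08);print(telemetry.get_obs()['torque'])"
```

```text
t: 53.95
eef_pos: [0.5071, 0.1929, 0.0842]
tool_rot: [-0.0, 0.886, 0.463, -0.002]
contact_force: [-11.2, -11.0, 20.5]
gripper_width: 0.524
grasp_force: 60.9
xyz [ 0.0022 -0.0004  0.0042] az 0 cur -34.8 tcp [0.5071 0.1929 0.0842] tilt [-0.003 -0.001 -1.   ] q [-0.92  0.52  0.57  2.02 -0.41  0.72 -0.7 ] w 0.524 g 60.9 F [-11.2 -11.   20.5] t 54.0
[-2.11012009  2.13264387  0.20806018]
```

```bash
python3 -m crank '[{"delta_rot":[0,0,0],"xyz":[0,0,0],"fingers":-1},{"delta_rot":[0,0,0],"xyz":[0,0,0],"fingers":-1},{"delta_rot":[0,0,0],"xyz":[0,0,0],"fingers":-1},{"delta_rot":[0,0,0],"xyz":[0,0,0],"fingers":-1},{"delta_rot":[0,0,0],"xyz":[0,0,-0.05],"fingers":-1},{"delta_rot":[0,0,0],"xyz":[0,0,-0.1],"fingers":-1},{"delta_rot":[0,0,0],"xyz":[0,0,-0.14],"fingers":-1},{"delta_rot":[0,0,0],"xyz":[0,0,-0.14],"fingers":-1}]'
python3 - <<'E'
from h import *
from scipy.ndimage import map_coordinates as mc
fr=[cam("side") for _ in range(6)];s=fr[0];now=np.mean([f["img"].mean(2) for f in fr],0)
c0=cv2.imread("pics/sideC.png").mean(2);c0=cv2.resize(c0,(110,110),interpolation=cv2.INTER_AREA)  # crop origin 290,110
s0=cv2.imread("pics/side0.png").mean(2);s0=cv2.resize(s0,(560,420),interpolation=cv2.INTER_AREA)
A=np.arange(-180,180,10)
for n,im,o in(("start",s0,(0,0)),("zero",c0,(290,110)),("now",now,(0,0))):
    pr=[]
    for a in A:
        v=[]
        for r in(.028,.031,.034):
            p=proj(s,[.508+r*np.cos(np.radians(a)),.195+r*np.sin(np.radians(a)),.072])-o
            v.append(mc(im,[[p[1]],[p[0]]],order=1)[0])
        pr.append(np.mean(v))
    print(n,np.round(pr).astype(int))
print(A)
E
```

```text
t: 54.75
eef_pos: [0.5118, 0.1971, 0.2277]
tool_rot: [-0.001, 0.885, 0.466, 0.005]
contact_force: [-0.3, -0.5, -0.5]
gripper_width: 0.999
grasp_force: 0.0
start [ 76  78 106 139 146 149 149 150 150 149 147 148 145 124 104  96  95  94
  91  81  85  92 102 120 133 106  67  69  89 135 153 147 112  75  62  62]
zero [ 67  77  81  84  84  79  75  83  81  74  84  88  86  93  86  85  92  84
  80  91  94  95  98  93 102  98  62  45  54  81  90  88  68  46  47  57]
now [123 136 118  86  85  79  72  82  85  85  87  91  94  99 102  95  94  95
  95  94  95  96 105 108 115 108  68  69  89 136 153 133  78  48  50  85]
[-180 -170 -160 -150 -140 -130 -120 -110 -100  -90  -80  -70  -60  -50
  -40  -30  -20  -10    0   10   20   30   40   50   60   70   80   90
  100  110  120  130  140  150  160  170]
```

```bash
python3 - <<'E'
from h import *
pieces("side",.055,k=6)
for t in("chock","piece_next"): print(t,[(round(d["score"],2),np.round(d["pixel"],1)) for d in cut_out("side",t)[:2]])
print(job.hand_in())
E
```

```text
side 0.79 [287. 234.] [44. 16.] pos [500.  -0.] px-pos [489. -12.] yaw -6.5
side 0.75 [272. 245.] [43. 16.] pos [496. -57.] px-pos [498. -62.] yaw -5.4
side 0.62 [301. 224.] [44. 16.] pos [505.  57.] px-pos [511.  63.] yaw -5.2
side 0.41 [278. 241.] [37. 87.] pos [500. -29.] px-pos [501. -93.] yaw 87.1
chock [(0.88, array([308.1, 214.8]))]
piece_next [(0.55, array([354.2, 183.1]))]
the job is handed in; nothing more can be done
None
```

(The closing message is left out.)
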